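# Sort the workshop's leftovers into two step bins

### The arm

A 6-joint arm with a two-finger parallel gripper is mounted at the origin on the work surface. World frame = base frame: x ahead of the robot, y to its left, z up, the work surface at z = 0. Lengths are in mm, angles in rad, forces in N, time in s.
With the tool pointing down it reaches from about 300 to 775 mm from the base axis. Payload 14.6 kg.
Tool frame: the origin (TCP) lies between the finger pads; the fingertips stand manip.tip_reach ahead of it and the grasp point (between the pads) lies 5 mm behind it (manip.tip_reach is the distance from the TCP to the fingertips, in mm); z points along the fingers, y is the line along which they close (so a half turn about z gives the same grasp; the last joint's range is limited). The gripper opens to 94 mm and grips with 3 to 60 N. Pads are 16 mm wide; open, the fingers measure 119 mm over their backs; the gripper's body (75 mm by 177 mm) begins 78 mm behind the grasp point.
Start: joints at [-1.367, 0.3, 1.521, -0, 1.321, -0.067], TCP at [147.12, -529.948, 219.446] pointing down, gripper open.
Joint ranges: [-3.03, 3.03], [-0.79, 2.21], [0.23, 2.52], [-1.04, 4.18], [0, 3.07], [-2.55, 2.55]. Speed limits (rad/s): [2.22, 2.22, 2.57, 3.14, 3.14, 3.14].

### API

Orientations are given as [roll, pitch, yaw] about the fixed x, y, z axes, in that order (R = Rz(yaw) Ry(pitch) Rx(roll)).
In Python, from cell import manip gives the robot as it stands. The module is installed in compiled form; this text tells all that it offers.
- The arm moves only by the shell command python3 -m creep 'ROWS' [FORCE]. ROWS is JSON, a list of rows, each a list of 3 entries, a list of its own where there are three numbers: the opening, from -1 (shut) to 1 (fully open), then the shift along the tool's x, y, z in cm, then the turn about the tool's z in units of 5 degrees (1.0 is 5 degrees). In form: [[grip, [tx, ty, tz], roll], ...]. A call has 1 to 12 rows; each row is the pose to reach, as a shift and turn from the pose commanded when the call began, along the tool's axes at that moment; what a row does not reach only later rows make up. A row lasts 1/10 s, in which the tool goes at most 50 mm and 8.59 degrees, less where a joint would pass 70% of its speed; a pose out of reach is approached as far as the arm can. A call with a gripper value outside its range is refused whole. The fingers move at their own pace and stop on an object; FORCE is the grip in N (left out, the last holds). Time passes only in rows, so rows that repeat a pose let the fingers close. It gives the time, the measured TCP pose, the force, the opening and the grip force at its end, in the units of the state.
- manip.read_state(): the state, without advancing time (a new reading comes with each control period).
- manip.camera(name): name is "side" or "top"; returns the picture (400x640x3 uint8, red, green, blue); there is no depth.
- manip.camera_params(name): a dict with "fovy" (degrees; the focal length in pixels is half the picture's height over the tangent of half this angle, whatever the lens; pixels are square), "cx", "cy" (the principal point, pixels), "origin" and "attitude" of the camera in the world. Camera axes: x right, y down, z forward; pixel columns grow to the right and rows downward; lengths in mm; the calibration is good to about 2 mm. A picture is of the moment at which its call begins. camera_params takes no time and is no camera call.
- manip.sign_off(): hands the job in; it is judged then, once.
The state is a dict: "clock": time; "joints": joint angles; "qd": joint speeds; "effort": joint torques, N m; "eef_pos": TCP position; "eef_rot": TCP orientation; "wrist_force": force on the tool from outside, world axes, zero at the start; "moment": the same for the moment, N m; "finger_gap": finger opening in mm; "finger_force": force on a finger pad.
Only numpy, scipy, OpenCV 4.12 (cv2) and the standard library are available. Lean on these libraries where they do the work, as an engineer would, in place of code of your own. Each camera call takes 0.05 s, during which the arm holds its last target. There are 200 camera calls.

### The job

Clear the papier-mache table for recycling. First clean the used paste tub where it stands: take the bottle brush from its crock, work it up and down over the full depth of the tub, three times right down to the bottom, and stand the brush back in the crock. Then open both step bins with their pedals, each pressed down to its stop, never by hand, put every piece of card into the blue bin and the plastic, the tub included, into the yellow one, and push both lids shut; leave the skulls, paint jars, glue and tape alone.

Things in the scene. Friction and masses are not known exactly. Their poses are not given: they have to be found in the camera images.
- tub: the used paste tub: open white plastic pot standing upright, 66 mm across at the rim and 58 at the foot, 95 mm high, wall and floor 3 to 4 mm, inside 60 mm across at the mouth, 90 g. Loose. Origin: centre of its underside, z up. It goes into the yellow bin
- brush: the bottle brush, 195 mm long, 70 g, standing head-down in its crock: bristle head 50 mm across (its firm core 42 mm) and 65 mm long at the bottom, then a thin wire stem, then a red round handle 18 mm across from 115 to 195 mm above the foot. Origin: centre of the foot of the head, z along the handle, up when it stands. The bristles are soft, and stand clear of the tub wall by about 5 mm
- brush_grip (a point): a good place to grip the brush: on its axis, in the red handle 165 mm above its foot
- crock: the brush's home: a fixed open blue-glazed crock, 76 mm across, 72 mm high, inside 60 mm across, inner floor 6 mm up. Origin: centre of its underside
- glue_carton: empty cardboard glue carton lying flat, 110 (its x) x 50 (y) x 38 mm, with a green panel on top, 40 g. Origin: centre of its underside. Card: blue bin
- egg_strip: strip of a grey moulded card egg box, three cups, 120 (x) x 46 (y) x 38 mm; lying rim down: its lower 16 mm is a full slab, the three cup bottoms standing up on it are narrower; 35 g. Origin: centre of its underside. Card: blue bin
- pigment_box: empty flat cardboard box, 95 (x) x 60 (y) x 34 mm, with an orange square on top, 45 g. Origin: centre of its underside. Card: blue bin
- paint_bottle: empty flat plastic paint bottle lying on its side, 115 mm long along its x: white body 85 x 56 x 34 mm (centre 14 mm towards -x from the origin) with a yellow panel, and a yellow cap 26 mm wide towards +x; 35 g. Origin: centre of its underside. Plastic: yellow bin
- blue_bin: the blue step bin, for card: fixed, 180 mm deep (its x), 160 wide (y), 200 high to the rim, black plinth, steel pedal at its front (-x). Inside: x from -85 to 60 mm, y -75 to 75, floor 50 mm up. Origin: centre of its underside; x points to its back
- blue_pedal (a joint): the blue bin's hinged spring pedal: 0 up, 0.28 rad at its stop. A plate 65 mm (x) by 70 mm (y), hinged 30 mm in front of the bin's origin at 30 mm height; it springs back when let go. Needs up to about 16 N at the pad. It lifts the lid by a push rod: only pressed fully home does the lid reach its open position
- blue_pad (a point): the place to press on the blue bin's pedal: top of its plate, 65 mm in front of the bin's face, 61 mm above the table when up, moving about 35 mm down to the stop
- blue_lid (a joint): the blue bin's lid: 0 shut, about 1.2 rad (70 degrees) when the pedal has been pressed home. Its hinge line runs along the bin's y, 90 mm behind the bin's origin, 200 mm up. A stiff hinge: the lid stays up by itself after the pedal is let go, and is shut by pushing it over and down with a few newtons (below about 0.5 rad it falls by its own weight)
- blue_lid_edge (a point): middle of the upper front edge of the blue lid, 185 mm from the hinge and 12.5 mm above the hinge plane (the lid is 12 mm thick, 164 mm wide)
- yellow_bin: the yellow step bin, for plastic: fixed, 180 mm deep (its x), 160 wide (y), 200 high to the rim, black plinth, steel pedal at its front (-x). Inside: x from -85 to 60 mm, y -75 to 75, floor 50 mm up. Origin: centre of its underside; x points to its back
- yellow_pedal (a joint): the yellow bin's hinged spring pedal: 0 up, 0.28 rad at its stop. A plate 65 mm (x) by 70 mm (y), hinged 30 mm in front of the bin's origin at 30 mm height; it springs back when let go. Needs up to about 16 N at the pad. It lifts the lid by a push rod: only pressed fully home does the lid reach its open position
- yellow_pad (a point): the place to press on the yellow bin's pedal: top of its plate, 65 mm in front of the bin's face, 61 mm above the table when up, moving about 35 mm down to the stop
- yellow_lid (a joint): the yellow bin's lid: 0 shut, about 1.2 rad (70 degrees) when the pedal has been pressed home. Its hinge line runs along the bin's y, 90 mm behind the bin's origin, 200 mm up. A stiff hinge: the lid stays up by itself after the pedal is let go, and is shut by pushing it over and down with a few newtons (below about 0.5 rad it falls by its own weight)
- yellow_lid_edge (a point): middle of the upper front edge of the yellow lid, 185 mm from the hinge and 12.5 mm above the hinge plane (the lid is 12 mm thick, 164 mm wide)
- skull_red: bystander, loose: a painted papier-mache skull, 76 mm wide, 100 mm high, red eye rings, still drying. Origin: centre of its underside. Leave it alone
- skull_teal: bystander, loose: a painted papier-mache skull like the other, green eye rings. Origin: centre of its underside. Leave it alone
- paint_jar_green: bystander, loose: a full paint jar, 60 mm across, 75 mm high, green cap. Origin: centre of its underside. Leave it alone
- paint_jar_red: bystander, loose: a full paint jar, 60 mm across, 75 mm high, red cap. Origin: centre of its underside. Leave it alone
- glue_bottle: bystander, loose: a full white glue bottle, 60 mm across, 140 mm high, orange cap. Origin: centre of its underside. Leave it alone
- tape_roll: bystander, loose: a roll of masking tape lying flat, 90 mm across, 24 mm high. Origin: centre of its underside. Leave it alone

How it is judged (in metres and radians):
On the way, in this order (a step that is already met when the one before it is completed fails the run):
1. the brush reaches the bottom of the standing tub (horizontal distance between brush and tub below 0.025 m and angle between tub's own z axis and vertical below 0.2 rad and height (world z) of tub below 0.02 m and z of brush in the frame of tub below 0.018 m), for 0.05 s.
2. it is drawn up at least 50 mm (horizontal distance between brush and tub below 0.025 m and angle between tub's own z axis and vertical below 0.2 rad and height (world z) of tub below 0.02 m and z of brush in the frame of tub above 0.05 m), for 0.05 s.
3. it goes to the bottom a second time (all of step 1), for 0.05 s.
4. it is drawn up again (all of step 2), for 0.05 s.
5. it goes to the bottom a third time (all of step 3), for 0.05 s.
6. the brush stands back in its crock, let go (horizontal distance between brush and crock below 0.025 m and height (world z) of brush below 0.025 m and angle between brush's own z axis and vertical below 0.3 rad and contact force between the fingers and brush below 0.05 N), for 0.3 s.
7. one bin's pedal is pressed down to its stop (value of joint any of blue_pedal, yellow_pedal above 0.25 rad), for 0.05 s.
8. the other bin's pedal is pressed down to its stop (the first lid still standing open, or that bin already filled) (((value of joint blue_pedal above 0.25 rad and (value of joint yellow_lid above 0.8 rad or (x of tub in the frame of yellow_bin between -0.09 and 0.075 m and y of tub in the frame of yellow_bin between -0.08 and 0.08 m and z of tub in the frame of yellow_bin below 0.17 m))) or (value of joint yellow_pedal above 0.25 rad and (value of joint blue_lid above 0.8 rad or (x of glue_carton in the frame of blue_bin between -0.09 and 0.075 m and y of glue_carton in the frame of blue_bin between -0.08 and 0.08 m and z of glue_carton in the frame of blue_bin below 0.17 m) or (x of egg_strip in the frame of blue_bin between -0.09 and 0.075 m and y of egg_strip in the frame of blue_bin between -0.08 and 0.08 m and z of egg_strip in the frame of blue_bin below 0.17 m) or (x of pigment_box in the frame of blue_bin between -0.09 and 0.075 m and y of pigment_box in the frame of blue_bin between -0.08 and 0.08 m and z of pigment_box in the frame of blue_bin below 0.17 m))))), for 0.05 s.
At the end, for the whole second after the job is handed in: Every piece of card present lies inside the blue bin; the tub, and the paint bottle if present, lie inside the yellow bin; both lids are shut (under 0.06 rad), both pedals up, the brush stands in its crock (foot within 25 mm of the crock's axis, less than 0.3 rad off upright), and all is at rest (x of glue_carton in the frame of blue_bin between -0.09 and 0.075 m and y of glue_carton in the frame of blue_bin between -0.08 and 0.08 m and z of each of glue_carton, egg_strip, pigment_box in the frame of blue_bin below 0.17 m and x of egg_strip in the frame of blue_bin between -0.09 and 0.075 m and y of egg_strip in the frame of blue_bin between -0.08 and 0.08 m and x of pigment_box in the frame of blue_bin between -0.09 and 0.075 m and y of pigment_box in the frame of blue_bin between -0.08 and 0.08 m and x of paint_bottle in the frame of yellow_bin between -0.09 and 0.075 m and y of paint_bottle in the frame of yellow_bin between -0.08 and 0.08 m and z of each of paint_bottle, tub in the frame of yellow_bin below 0.17 m and x of tub in the frame of yellow_bin between -0.09 and 0.075 m and y of tub in the frame of yellow_bin between -0.08 and 0.08 m and value of joint each of blue_lid, yellow_lid below 0.06 rad and value of joint each of blue_pedal, yellow_pedal below 0.05 rad and horizontal distance between brush and crock below 0.025 m and height (world z) of brush below 0.025 m and angle between brush's own z axis and vertical below 0.3 rad and linear speed of each of glue_carton, egg_strip, pigment_box, paint_bottle, tub, brush below 0.05 m/s); the robot touches nothing.
It fails at once if a bin lid is lifted open by hand instead of with its pedal ((contact force between any of the fingers, the arm and blue_lid above 1 N and velocity of joint blue_lid above 0.3 rad/s and value of joint blue_lid below 0.8 rad) or (contact force between any of the fingers, the arm and yellow_lid above 1 N and velocity of joint yellow_lid above 0.3 rad/s and value of joint yellow_lid below 0.8 rad)).
It fails at once if a bystander (skull, paint jar, glue bottle, tape roll) is pushed more than 4 cm or tipped over (distance of any of skull_red, skull_teal, paint_jar_green, paint_jar_red, glue_bottle, tape_roll from where it was at the start of the episode above 0.04 m or angle between any of skull_red, skull_teal, paint_jar_green, paint_jar_red, glue_bottle, tape_roll's own z axis and vertical above 0.6 rad).
Of glue_carton, egg_strip, pigment_box, paint_bottle only 2 to 4 are there at a start; the rules pass over those that are not, and their reading is None.
At some moment in a run one of glue_carton, egg_strip, pigment_box, paint_bottle may be knocked a few centimetres aside while the robot is not near it.
It also fails if it takes over 210 s, if anything falls off the work surface, if the arm or the gripper's body presses on something with over 40 N, if the wrist force passes 120 N, or if a joint passes its speed limit or range.

## Working session

There is one attempt and no reset: what is moved stays moved. The work goes in short steps, Python scripts to look and compute and a shell command to move; the robot and the scene stay as the last step left them, time stands still between calls to the robot, and variables do not carry over. Pictures are saved under pics/ and viewed, at most 14 in all, crops included, and the job is handed in when it is done.

```bash
mkdir -p pics; python3 - <<'E'
from cell import manip
import cv2
for n in("side","top"):
    cv2.imwrite(f"pics/{n}0.png",manip.camera(n)[...,::-1]); print(n,manip.camera_params(n))
print(manip.read_state(),manip.tip_reach)
E
```

```text
side {'fovy': 42.404684037732046, 'cx': 318.03825013484095, 'cy': 204.2634595142576, 'origin': array([-423.83558225,  544.03966427, 1610.57657836]), 'attitude': array([-2.49330932, -0.01624556, -2.03513938])}
top {'fovy': 53.88947163399036, 'cx': 323.9048084515916, 'cy': 192.38940114504408, 'origin': array([ 409.84828471,   46.06992706, 1427.5038409 ]), 'attitude': array([-3.02638006e+00, -2.34403861e-03, -1.57162159e+00])}
{'clock': 0.1, 'joints': array([-1.36658129e+00,  3.00428180e-01,  1.52150741e+00, -4.83798574e-06,
        1.32068770e+00, -6.65970574e-02]), 'qd': array([-5.12484499e-05, -2.29335060e-03, -9.25930138e-06, -1.69010664e-03,
       -5.78867762e-04, -3.03943198e-04]), 'effort': array([ 8.10803540e-04, -5.32642221e+01, -3.53286660e+01,  7.08608679e-02,
        2.34606833e-02, -6.31309695e-05]), 'eef_pos': array([ 147.08681512, -529.74548322,  218.94102699]), 'eef_rot': array([-3.14056400e+00, -6.39103541e-05,  2.70813256e-01]), 'wrist_force': array([ 0.10433806, -0.59432927,  0.3942903 ]), 'moment': array([ 0.07331249,  0.01995921, -0.00508247]), 'finger_force': 0.0, 'finger_gap': 93.80685193275028} 14.0
```

View pics/top0.png

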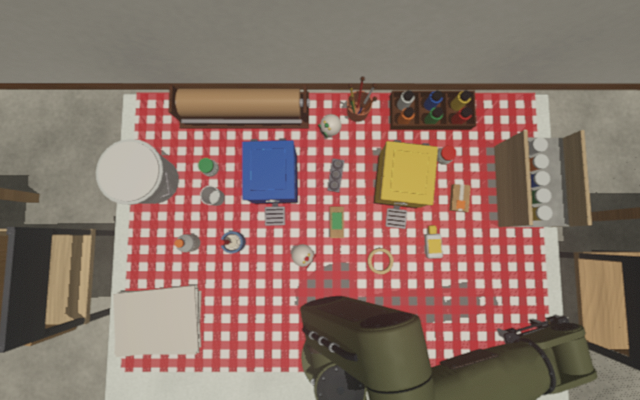

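View pics/side0.png

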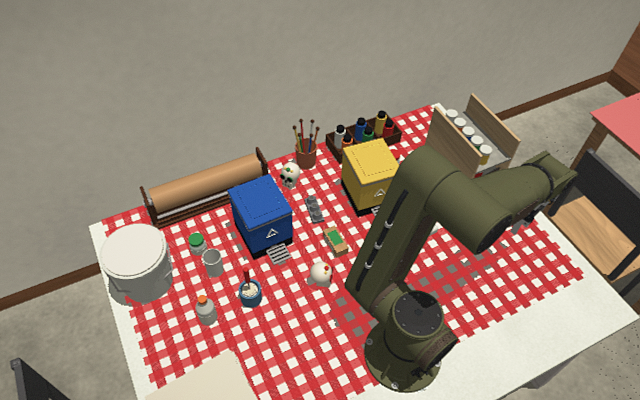

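The top view shows all four pieces: carton (336,222), egg strip (336,175), pigment box (460,197) and bottle (434,242). It also shows the crock and brush (233,241), tub (211,196), blue bin (270,171) and yellow bin (407,175). The side view shows the same layout, with the arm hiding the right part. I'll enlarge both.

```bash
cat > h.py <<'E'
import numpy as np, cv2
from cell import manip
from scipy.spatial.transform import Rotation as R
P={n:manip.camera_params(n) for n in("side","top")}
def cam(n):
    p=P[n]; f=200/np.tan(np.radians(p["fovy"]/2)); return p,f,R.from_euler("xyz",p["attitude"]).as_matrix()
def proj(n,X):
    p,f,M=cam(n); c=(np.atleast_2d(X)-p["origin"])@M; return np.c_[f*c[:,0]/c[:,2]+p["cx"],f*c[:,1]/c[:,2]+p["cy"]]
def ray(n,uv):
    p,f,M=cam(n); d=M@np.array([(uv[0]-p["cx"])/f,(uv[1]-p["cy"])/f,1.]); return p["origin"],d/np.linalg.norm(d)
def at(n,uv,z):
    o,d=ray(n,uv); return o+d*(z-o[2])/d[2]
def tri(uvt,uvs):
    A=[];b=[]
    for n,uv in(("top",uvt),("side",uvs)):
        o,d=ray(n,uv); Q=np.eye(3)-np.outer(d,d); A.append(Q); b.append(Q@o)
    return np.linalg.lstsq(np.vstack(A),np.hstack(b),rcond=None)[0]
def shot(n): return manip.camera(n)[...,::-1].copy()
def crop(im,x0,y0,x1,y1,k,name): cv2.imwrite(f"pics/{name}.png",cv2.resize(im[y0:y1,x0:x1],None,fx=k,fy=k,interpolation=cv2.INTER_CUBIC))
E
python3 - <<'E'
from h import *
crop(cv2.imread("pics/top0.png"),165,130,485,275,2.5,"topc")
crop(cv2.imread("pics/side0.png"),180,130,410,330,3.0,"sidec")
E
```

```text
(no output)
```

View pics/topc.png

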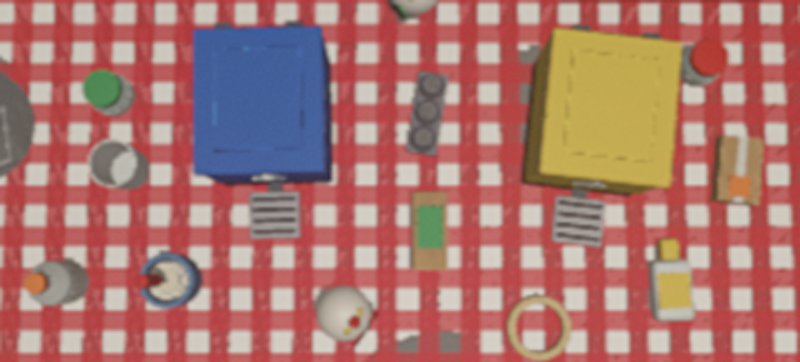

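View pics/sidec.png

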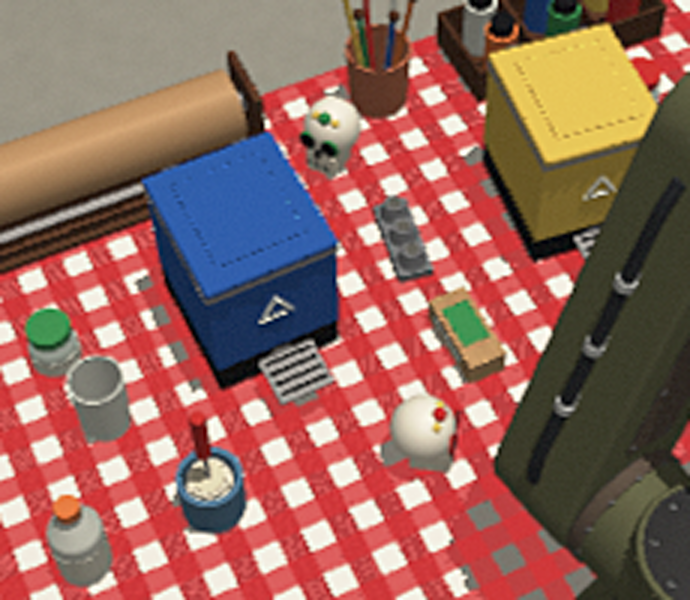

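The top crop gives the lid, carton, egg strip, pigment box and bottle corners, the tub rim near (115,163) and the brush handle near (150,282). The side crop gives the tub rim (97,381), crock rim (211,483) and both lids. The arm hides the bottle and pigment box there. I'll fit poses from these points.

```bash
cat >> h.py <<'E'
from scipy.optimize import least_squares
T=lambda a:(np.array(a,float)+.5)/2.5-.5+[165,130]
S=lambda a:(np.array(a,float)+.5)/3-.5+[180,130]
def fit(L,obs,g,zfree=True):
    """L local pts; obs list of (view, idx, uv). unknown x,y,z,yaw"""
    L=np.array(L,float)
    def w(q): c,s=np.cos(q[3]),np.sin(q[3]); return np.c_[q[0]+c*L[:,0]-s*L[:,1],q[1]+s*L[:,0]+c*L[:,1],q[2]+L[:,2]]
    def r(q):
        q=q if zfree else np.r_[q[0],q[1],g[2],q[3]]
        X=w(q); return np.hstack([proj(n,X[i])[0]-uv for n,i,uv in obs])
    s=least_squares(r,g,x_scale=[10,10,10,.1],loss="soft_l1"); return s.x,np.sqrt(np.mean(r(s.x)**2))
E
cat > f0.py <<'E'
from h import *
np.set_printoptions(precision=2,suppress=True)
# lid corners order: front-left(y+), back-left, back-right, front-right at z=212 above hinge plane 200+12.5
lid=[(95,82,0),(-90,82,0),(-90,-82,0),(95,-82,0)]
lid=[(-x,y,0) for x,y,z in lid]
o=lambda n,f,l:[(n,i,f(p)) for i,p in enumerate(l) if p]
B=fit(lid,o("top",T,[(194,175),(194,31),(321,28),(327,173)])+o("side",S,[(207,298),(147,187),(271,137),(335,243)]),[600,150,212,0]); print("blue",B)
Y=fit(lid,o("top",T,[(540,175),(555,30),(682,41),(668,187)])+o("side",S,[(548,163),(488,60),(607,27),(657,105)]),[600,-200,212,-.1]); print("yellow",Y)
bx=lambda a,b:[(a/2,-b/2,0),(a/2,b/2,0),(-a/2,b/2,0),(-a/2,-b/2,0)]
C=fit(bx(110,50),o("top",T,[(446,193),(412,193),(413,268),(447,269)])+o("side",S,[(469,288),(431,303),(462,364),(502,347)]),[450,0,38,0]); print("carton",C)
E=fit(bx(120,46),o("top",T,[(447,75),(418,72),(407,149),(434,154)])+o("side",S,[(400,200),(375,208),(399,279),(432,270)]),[570,0,16,-.1]); print("egg",E)
print("pig",fit(bx(95,60),o("top",T,[(763,137),(722,136),(716,200),(760,204)]),[570,-340,34,-.1],False))
print("bot",fit(bx(85,56),o("top",T,[(692,260),(650,262),(655,320),(694,318)]),[450,-280,30,0],False))
print("tubrim",tri(T((115,163)),S((97,381))),"crockrim",tri(T((170,279)),S((211,483))),"handle top",tri(T((147,281)),S((200,417))))
print("skullred",tri(T((343,313)),S((425,428))),"greenjar",tri(T((103,91)),S((49,327))),"glue",tri(T((35,283)),S((67,507))),"tealskull",at("top",T((412,0)),60),"redjar",at("top",T((709,57)),75),"tape",at("top",T((539,327)),20))
E
python3 f0.py
```

```text
blue (array([625.93, 219.05, 196.85,   0.03]), np.float64(0.729363434856995))
yellow (array([ 617.26, -226.15,  200.14,   -0.1 ]), np.float64(2.4293822245344927))
carton (array([466.71,  -1.58,  31.28,  -0.02]), np.float64(1.1194403550976821))
egg (array([641.16,   0.85,  -0.02,  -0.15]), np.float64(0.6372498556265909))
pig (array([ 553.13, -445.13,    2.94,   -0.1 ]), np.float64(0.3833235339043131))
bot (array([ 382.48, -344.26,   29.97,    0.03]), np.float64(0.4909533301019011))
tubrim [557.36 432.4   81.88] crockrim [398.37 360.47  45.64] handle top [397.96 357.51 190.49]
skullred [350.9  117.12  56.78] greenjar [660.62 456.76  69.03] glue [393.87 516.74 131.4 ] tealskull [793.05  22.6   60.  ] redjar [ 706.83 -393.25   75.  ] tape [ 330.48 -156.33   20.  ]
```

```bash
cat > rect.py <<'E'
from h import *
a={n:cv2.imread(f"pics/{n}0.png") for n in P}
def rect(im,n,z,x0=200,x1=840,y0=-450,y1=620,s=2.):
    xs=np.arange(x1,x0,-s); ys=np.arange(y1,y0,-s); Xg,Yg=np.meshgrid(xs,ys,indexing="ij")
    uv=proj(n,np.c_[Xg.ravel(),Yg.ravel(),np.full(Xg.size,z)]).astype(np.float32).reshape(*Xg.shape,2)
    return cv2.remap(im,uv[...,0],uv[...,1],cv2.INTER_CUBIC)
if __name__=="__main__":
    t=rect(a["top"],"top",0);s=rect(a["side"],"side",0)
    for X,Y in[(450,120),(480,-60),(560,60),(300,400),(300,200),(480,450),(700,0),(750,450),(500,300)]:
        r=int((840-X)/2);c=int((620-Y)/2);w=22
        p=t[r-w:r+w,c-w:c+w,1].astype(np.float32);q=s[r-w:r+w,c-w:c+w,1].astype(np.float32)
        d,k=cv2.phaseCorrelate(p,q,cv2.createHanningWindow((2*w,2*w),cv2.CV_32F)); print((X,Y),"side-top shift dx %.1f dy %.1f"%(-2*d[1],-2*d[0]),round(k,2))
E
python3 rect.py
python3 - <<'E'
from h import *
print(proj("top",[[147,-530,219],[0,0,0]]),proj("side",[[147,-530,219],[0,0,0]]))
E
```

```text
(450, 120) side-top shift dx -2.0 dy -35.2 0.29
(480, -60) side-top shift dx -2.5 dy 1.2 0.63
(560, 60) side-top shift dx -3.1 dy -0.1 0.9
(300, 400) side-top shift dx -2.2 dy 0.2 0.81
(300, 200) side-top shift dx -2.8 dy 0.3 0.96
(480, 450) side-top shift dx -3.0 dy 1.0 0.84
(700, 0) side-top shift dx -2.2 dy -0.4 0.61
(750, 450) side-top shift dx -3.5 dy 1.2 0.66
(500, 300) side-top shift dx -2.4 dy 0.6 0.7
[[516.47669366 326.61840001]
 [336.26273366 356.31499479]] [[522.83488607 221.32225591]
 [401.85381618 352.72305153]]
```

```bash
sed -i 's/return s.x,np.sqrt(np.mean(r(s.x)\*\*2))/rr=r(s.x).reshape(-1,2); return s.x, {n:rr[[k for k,ob in enumerate(obs) if ob[0]==n]].mean(0).round(2) for n in {ob[0] for ob in obs}}/' h.py
sed -e 's/\],\[600,150,212,0\])/],[600,150,212,0],False)/; s/\],\[600,-200,212,-.1\])/],[600,-200,212,-.1],False)/; s/\],\[450,0,38,0\])/],[450,0,38,0],False)/; s/\],\[570,0,16,-.1\])/],[570,0,16,-.1],False)/' -e 's/^\(B\|Y\|C\|E\)=fit(/\1=fit(/' f0.py > f1.py; sed -i 's/)\]),\[\([0-9,.-]*\)\]);/)]),[\1],False);/' f1.py; python3 f1.py; for t in "115,163 95" "170,279 72" "147,281 201"; do set -- $t; python3 -c "
from h import *
print(at('top',T(($1)),$2))"; done; python3 -c "
from h import *
print(at('side',S((97,381)),95),at('side',S((211,483)),72),at('side',S((200,417)),201))"
```

```text
blue (array([621.4 , 218.49, 212.  ,   0.03]), {'top': array([-0.45,  0.56]), 'side': array([ 0.33, -1.74])})
yellow (array([ 614.36, -223.09,  212.  ,   -0.1 ]), {'top': array([-0.33,  0.12]), 'side': array([1.28, 0.3 ])})
carton (array([465.89,  -1.01,  38.  ,  -0.02]), {'top': array([-0.18, -0.02]), 'side': array([ 0.47, -0.41])})
egg (array([635.55,   3.28,  33.36,  -0.16]), {'top': array([-0.58,  0.7 ]), 'side': array([ 0.24, -1.13])})
pig (array([ 553.13, -445.13,    2.94,   -0.1 ]), {'top': array([ 0.01, -0.02])})
bot (array([ 382.48, -344.26,   29.97,    0.03]), {'top': array([-0.01, -0.01])})
tubrim [557.36 432.4   81.88] crockrim [398.37 360.47  45.64] handle top [397.96 357.51 190.49]
skullred [350.9  117.12  56.78] greenjar [660.62 456.76  69.03] glue [393.87 516.74 131.4 ] tealskull [793.05  22.6   60.  ] redjar [ 706.83 -393.25   75.  ] tape [ 330.48 -156.33   20.  ]
[555.65954522 428.22388466  95.        ]
[398.6384999  354.55544776  72.        ]
[397.27528337 353.55611029 201.        ]
[549.28081116 433.71840969  95.        ] [384.46232665 363.48724252  72.        ] [392.84894237 360.07662916 201.        ]
```

```bash
cat > ov.py <<'E'
from h import *
def circ(x,y,z,d): t=np.linspace(0,2*np.pi,60); return np.c_[x+d/2*np.cos(t),y+d/2*np.sin(t),np.full(60,z)]
def tile(im,n,c,polys,r=18,k=11):
    u,v=np.round(proj(n,c)[0]).astype(int); t=cv2.resize(im[v-r:v+r,u-r:u+r],None,fx=k,fy=k,interpolation=cv2.INTER_CUBIC)
    for X,col in polys:
        q=(proj(n,X)-[u-r,v-r]+.5)*k-.5; cv2.polylines(t,[np.round(q).astype(int)],False,col,1)
    return t
def box(x,y,yaw,a,b,z): 
    L=np.array([(a/2,-b/2),(a/2,b/2),(-a/2,b/2),(-a/2,-b/2),(a/2,-b/2)]); c,s=np.cos(yaw),np.sin(yaw); return np.c_[x+c*L[:,0]-s*L[:,1],y+s*L[:,0]+c*L[:,1],np.full(5,z)]
E
python3 - <<'E'
from ov import *
g=(0,255,0);m=(255,0,255)
rows=[]
for n in("top","side"):
    im=cv2.imread(f"pics/{n}0.png"); tx,ty=556,430; cx,cy=398,357
    rows.append(np.hstack([tile(im,n,(tx,ty,50),[(circ(tx,ty,95,66),g),(circ(tx,ty,0,58),m)]),tile(im,n,(cx,cy,50),[(circ(cx,cy,72,76),g),(circ(cx,cy,0,76),m)])]))
rows=np.vstack(rows); cv2.imwrite("pics/ov1.png",cv2.resize(rows,None,fx=.75,fy=.75,interpolation=cv2.INTER_AREA))
E
```

```text
(no output)
```

View pics/ov1.png

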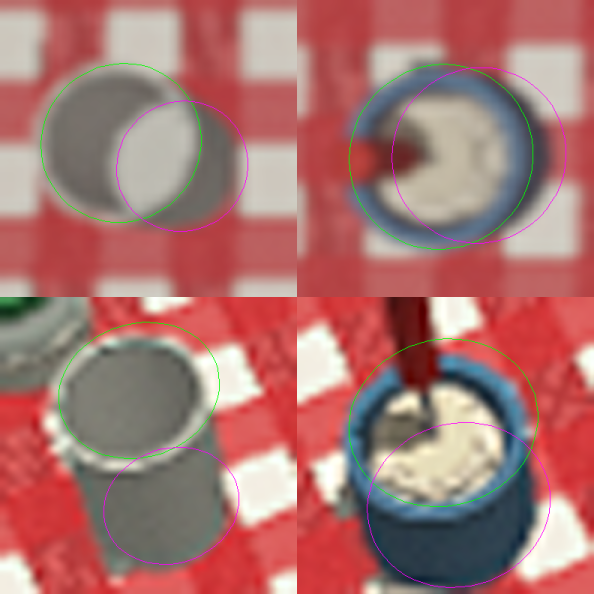

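```bash
cat >> h.py <<'E'
def plan(*W):
    """W: (x,y,z,yaw) targets -> shifts in tool axes (cm) and roll units from measured pose"""
    s=manip.read_state(); M=R.from_euler("xyz",s["eef_rot"]).as_matrix(); yaw=s["eef_rot"][2]
    print("t %.1f at"%s["clock"],s["eef_pos"].round(1),"yaw %.3f gap %.1f ff %.1f wf"%(yaw,s["finger_gap"],s["finger_force"]),s["wrist_force"].round(1),"j",s["joints"].round(2))
    for w in W: print(w,"->",(M.T@(np.array(w[:3])-s["eef_pos"])/10).round(2),"roll",round(-np.degrees(w[3]-yaw)/5,2))
E
python3 -c "
from h import *
plan((300,-400,320,.15),(430,-150,320,0),(430,150,320,0),(396,356,300,0))"
```

```text
t 0.1 at [ 147.1 -529.7  218.9] yaw 0.271 gap 93.8 ff 0.0 wf [ 0.1 -0.6  0.4] j [-1.37  0.3   1.52 -0.    1.32 -0.07]
(300, -400, 320, 0.15) -> [ 18.21  -8.42 -10.1 ] roll 1.38
(430, -150, 320, 0) -> [ 37.42 -29.03 -10.07] roll 3.1
(430, 150, 320, 0) -> [ 45.45 -57.94 -10.04] roll 3.1
(396, 356, 300, 0) -> [ 47.68 -78.7   -8.02] roll 3.1
```

```bash
python3 -m creep '[[1,[4,-2,-3],0.3],[1,[8,-4,-6],0.6],[1,[13,-6,-9],1],[1,[18,-8.4,-10],1.4],[1,[22,-12,-10],1.8],[1,[26,-16,-10],2.2],[1,[30,-20,-10],2.6],[1,[34,-25,-10],3.1],[1,[37.4,-29,-10],3.1],[1,[39,-34,-10],3.1],[1,[40,-39,-10],3.1],[1,[42,-43,-10],3.1]]'; python3 -c "
from h import *
plan((430,150,320,0),(396,356,300,0))"
```

```text
clock: 1.3
eef_pos: [429.4, -51.7, 319.3]
eef_rot: [-3.142, 0.0, 0.0]
wrist_force: [0.7, 0.4, 0.2]
finger_gap: 93.7
finger_force: 0.0
t 1.3 at [429.4 -51.7 319.3] yaw 0.000 gap 93.7 ff 0.0 wf [0.7 0.4 0.2] j [-0.2  -0.03  1.66  0.    1.51  1.37]
(430, 150, 320, 0) -> [  0.06 -20.17  -0.07] roll 0.0
(396, 356, 300, 0) -> [ -3.34 -40.77   1.93] roll 0.0
```

```bash
python3 -m creep '[[1,[0,-5,0],0],[1,[0,-10,0],0],[1,[0,-15,0],0],[1,[0,-20,0],0],[1,[-1,-25,0.5],0],[1,[-2,-30,1],0],[1,[-3,-35,1.5],0],[1,[-3.3,-40.8,2],0],[1,[-3.3,-40.8,3],0],[1,[-3.3,-40.8,4],0],[1,[-3.3,-40.8,4],0],[1,[-3.3,-40.8,4],0]]'; python3 - <<'E'
from ov import *
g=(0,255,0);m=(255,0,255)
p=manip.read_state()["eef_pos"]; x,y,z=p; print(p)
tips=[np.array([[x-8,y+s*47,z-14],[x+8,y+s*47,z-14]]) for s in(-1,1)]
T2=[]
for n in("top","side"):
    im=shot(n); cv2.imwrite(f"pics/{n}1.png",im)
    T2.append(np.hstack([tile(im,n,(x,y,z-60),[(t,g) for t in tips]+[(np.array([[396,356,201],[396,356,121]]),m)],36,11)]))
bb=im
cv2.imwrite("pics/ov2.png",np.hstack(T2)[:, :, :])
crop(cv2.imread("pics/ov2.png"),0,0,1584,792,.5,"ov2b")
cv2.imwrite("pics/ov2b.png",cv2.resize(np.hstack(T2),(796,398),interpolation=cv2.INTER_AREA))
E
```

```text
clock: 2.5
eef_pos: [397.0, 352.9, 279.7]
eef_rot: [3.141, 0.0, -0.001]
wrist_force: [0.4, -0.3, 1.1]
finger_gap: 94.2
finger_force: 0.0
[397.03940721 352.94392719 279.66533606]
```

View pics/ov2b.png

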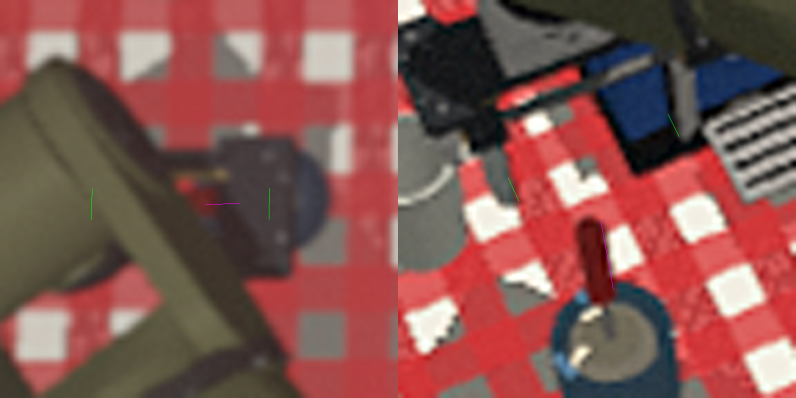

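The side view shows the fingertips landing where the robot reading puts them, at (511,203) and (680,138) in the crop. The handle runs from about (588,222) to (601,300), some 2 px left of my estimate. I'll convert that and re-fit all targets relative to this.

```bash
python3 - <<'E'
from h import *
np.set_printoptions(precision=1,suppress=True)
x,y,z=manip.read_state()["eef_pos"]
u,v=np.round(proj("side",(x,y,z-60))[0]); k=398/72
f=lambda a,b:np.array([(a-398)/k-.5+u-36,b/k-.5+v-36])
print("top of handle @201",at("side",f(588,224),201),"bottom @121",at("side",f(602,300),121))
print("tips L/R",at("side",f(517,203),z-14),at("side",f(679,139),z-14))
im=cv2.imread("pics/side0.png"); hsv=cv2.cvtColor(im,cv2.COLOR_BGR2HSV)
# crock rim via blue mask in the side and top views
for n in("side","top"):
    im=cv2.imread(f"pics/{n}0.png"); h=cv2.cvtColor(im,cv2.COLOR_BGR2HSV)
    for nm,p in(("crock",(397,357,60)),):
        c=np.round(proj(n,p)[0]).astype(int); r=18; w=h[c[1]-r:c[1]+r,c[0]-r:c[0]+r]
        m=((w[...,0]>95)&(w[...,0]<120)&(w[...,1]>80)&(w[...,2]>(110 if n=="side" else 85))).astype(np.uint8)
        pts=np.column_stack(np.nonzero(m))[:,::-1].astype(np.float32)
        hull=cv2.convexHull(pts); e=cv2.fitEllipse(hull); cc=np.array(e[0])+c-r; print(n,cc,e[1],at(n,cc,72))
E
```

```text
top of handle @201 [397.  363.3 201. ] bottom @121 [392.3 364.7 121. ]
tips L/R [388.1 401.3 266.2] [387.1 306.8 266.2]
side [249.3 288.9] (19.33684539794922, 21.692935943603516) [391.7 363.1  72. ]
top [232.2 241.6] (18.86620330810547, 22.061967849731445) [397.5 356.1  72. ]
```

```bash
python3 -m creep '[[1,[-0.2,-0.9,2],0],[1,[-0.2,-0.9,5],0],[1,[-0.2,-0.9,8],0],[1,[-0.2,-0.9,11.4],0],[1,[-0.2,-0.9,11.4],0],[1,[-0.2,-0.9,11.4],0],[-1,[-0.2,-0.9,11.4],0],[-1,[-0.2,-0.9,11.4],0],[-1,[-0.2,-0.9,11.4],0],[-1,[-0.2,-0.9,11.4],0],[-1,[-0.2,-0.9,11.4],0],[-1,[-0.2,-0.9,11.4],0]]' 30; python3 - <<'E'
from ov import *
g=(0,255,0);m=(255,0,255)
plan()
x,y,z=manip.read_state()["eef_pos"]
im=shot("side"); cv2.imwrite("pics/side2.png",im)
cv2.imwrite("pics/ov3.png",tile(im,"side",(x,y,z-40),[(np.array([[x,y,z-50],[x,y,z-100]]),g),(circ(393,362,72,76),m)],30,10))
E
```

```text
clock: 3.8
eef_pos: [394.6, 363.3, 165.5]
eef_rot: [-3.142, -0.0, 0.0]
wrist_force: [-0.0, -0.3, -0.2]
finger_gap: 49.6
finger_force: 0.0
t 3.8 at [394.6 363.3 165.5] yaw 0.000 gap 49.6 ff 0.0 wf [-0.  -0.3 -0.2] j [ 0.68  0.32  1.62 -0.    1.2   2.25]
```

View pics/ov3.png

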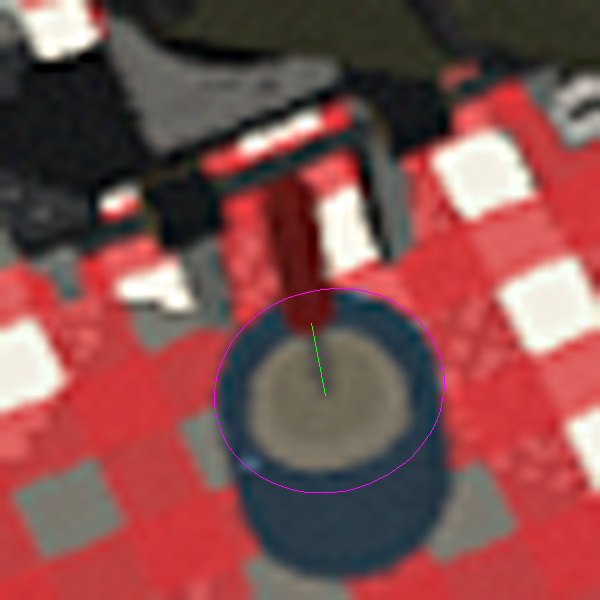

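The handle lies between the fingers, which are still closing. Its lower end at (308,325) is on the gripper axis. I'll finish the grip and lift.

```bash
python3 -m creep '[[-1,[0,0,0],0],[-1,[0,0,0],0],[-1,[0,0,0],0],[-1,[0,0,0],0],[-1,[0,0,0],0],[-1,[0,0,0],0],[-1,[0,0,0],0],[-1,[0,0,0],0]]' 30; python3 -m creep '[[-1,[0,0,-2],0],[-1,[0,0,-5],0],[-1,[0,0,-8],0],[-1,[0,0,-11],0],[-1,[0,0,-14],0],[-1,[0,0,-14],0],[-1,[0,0,-14],0]]'; python3 - <<'E'
from ov import *
g=(0,255,0);m=(255,0,255)
plan((550,433,305,0))
x,y,z=manip.read_state()["eef_pos"]
ts=[]
for n in("side","top"):
    im=shot(n); cv2.imwrite(f"pics/{n}3.png",im)
    ts.append(tile(im,n,(x,y,z-110),[(np.array([[x,y,z-50],[x,y,z-160]]),g),(circ(x,y,z-160,50),g)],33,12))
cv2.imwrite("pics/ov4.png",cv2.resize(np.hstack(ts),(798,399),interpolation=cv2.INTER_AREA))
E
```

```text
clock: 4.65
eef_pos: [394.6, 363.2, 165.4]
eef_rot: [3.142, 0.0, 0.0]
wrist_force: [0.7, 0.2, -0.6]
finger_gap: 17.0
finger_force: 30.0
clock: 5.35
eef_pos: [394.6, 363.2, 305.3]
eef_rot: [-3.141, -0.0, 0.0]
wrist_force: [0.2, -0.4, -2.0]
finger_gap: 17.4
finger_force: 30.0
t 5.3 at [394.6 363.2 305.3] yaw 0.000 gap 17.4 ff 30.0 wf [ 0.2 -0.4 -2. ] j [0.68 0.22 1.43 0.   1.5  2.25]
(550, 433, 305, 0) -> [15.54 -6.97  0.04] roll 0.0
```

View pics/ov4.png

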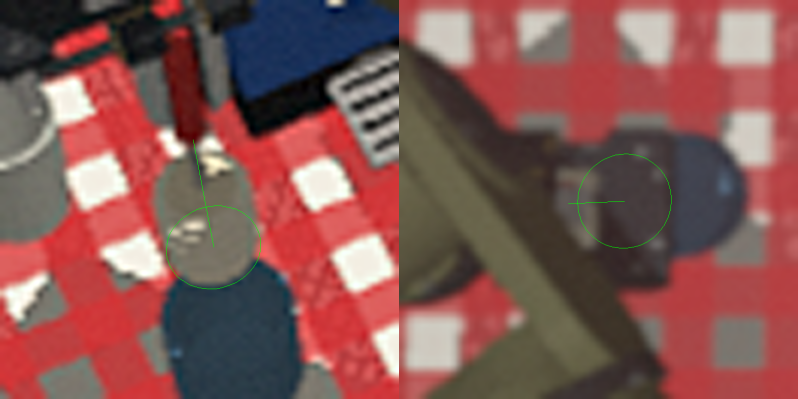

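The brush is held straight, and in the side view its head matches the gripper axis to under 1 px. Next I'll take it over the tub.

```bash
python3 -m creep '[[-1,[4,-1.8,0],0],[-1,[8,-3.6,0],0],[-1,[12,-5.4,0],0],[-1,[15.5,-7,0],0],[-1,[15.5,-7,1.5],0],[-1,[15.5,-7,2.5],0],[-1,[15.5,-7,2.5],0],[-1,[15.5,-7,2.5],0]]'; python3 - <<'E'
from ov import *
g=(0,255,0);m=(255,0,255)
plan()
x,y,z=manip.read_state()["eef_pos"]
ts=[]
for n in("side","top"):
    im=shot(n); cv2.imwrite(f"pics/{n}4.png",im)
    ts.append(tile(im,n,(550,433,95),[(circ(x,y,z-160,50),g),(circ(550,433,95,66),m),(circ(550,433,0,58),m)],22,18))
cv2.imwrite("pics/ov5.png",cv2.resize(np.hstack(ts),(798,399),interpolation=cv2.INTER_AREA))
E
```

```text
clock: 6.25
eef_pos: [549.0, 433.1, 281.0]
eef_rot: [-3.142, -0.0, 0.001]
wrist_force: [-1.2, -0.6, 0.6]
finger_gap: 17.6
finger_force: 30.0
t 6.2 at [549.  433.1 281. ] yaw 0.001 gap 17.6 ff 30.0 wf [-1.2 -0.6  0.6] j [0.62 0.63 0.91 0.   1.6  2.19]
```

View pics/ov5.png

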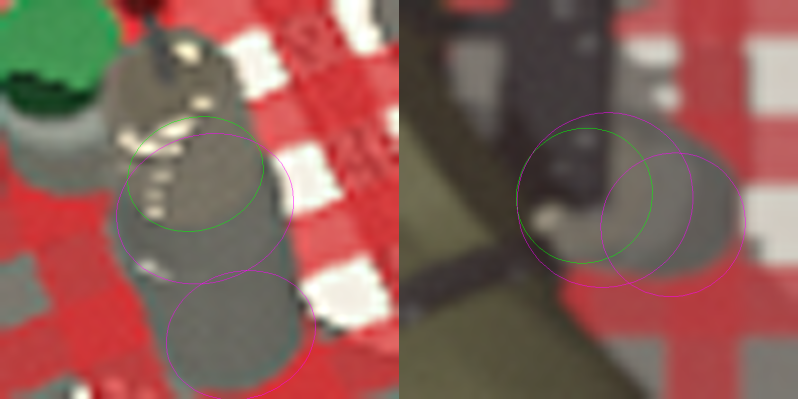

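The side view shows the tub rim centred near (200,205) and the brush head nearly concentric. The tub sits about 0.7 px left of my overlay, which is some 2 mm towards +y. I'll shift by that and lower gently.

```bash
python3 -m creep '[[-1,[0.2,-0.2,1],0],[-1,[0.2,-0.2,2],0],[-1,[0.2,-0.2,3.5],0],[-1,[0.2,-0.2,5],0],[-1,[0.2,-0.2,6.5],0],[-1,[0.2,-0.2,8],0],[-1,[0.2,-0.2,9],0],[-1,[0.2,-0.2,10],0],[-1,[0.2,-0.2,10.8],0],[-1,[0.2,-0.2,11.3],0],[-1,[0.2,-0.2,11.3],0],[-1,[0.2,-0.2,11.3],0]]'; python3 - <<'E'
from ov import *
g=(0,255,0);m=(255,0,255)
plan()
x,y,z=manip.read_state()["eef_pos"]
im=shot("side"); cv2.imwrite("pics/side5.png",im)
cv2.imwrite("pics/ov6.png",tile(im,"side",(551,435,95),[(circ(x,y,95,20),g),(circ(551,435,95,66),m),(circ(551,435,0,58),m)],22,18))
E
```

```text
clock: 7.55
eef_pos: [551.7, 435.4, 167.9]
eef_rot: [-3.141, -0.001, 0.0]
wrist_force: [0.5, -0.1, -0.9]
finger_gap: 17.5
finger_force: 30.0
t 7.5 at [551.7 435.4 167.9] yaw 0.000 gap 17.5 ff 30.0 wf [ 0.5 -0.1 -0.9] j [ 0.62  0.69  1.07 -0.    1.38  2.19]
```

View pics/ov6.png

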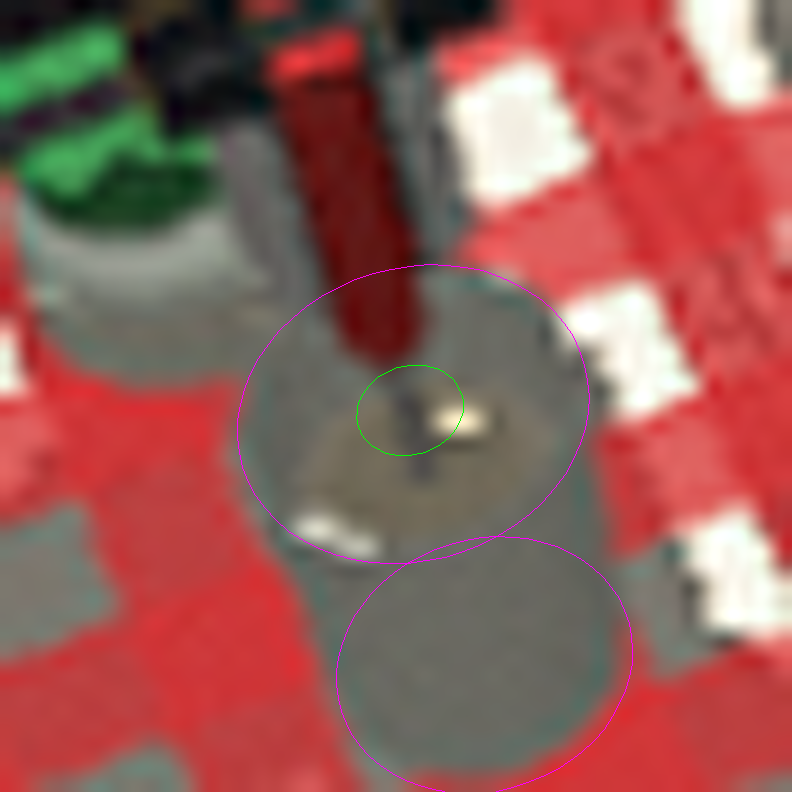

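The brush head is inside the tub (stem at (415,440), centred) with no side force. Now the strokes.

```bash
python3 -m creep '[[-1,[0,0,0.2],0],[-1,[0,0,-2],0],[-1,[0,0,-4.5],0],[-1,[0,0,-6.5],0],[-1,[0,0,-6.5],0],[-1,[0,0,-6.5],0],[-1,[0,0,-4],0],[-1,[0,0,-1.5],0],[-1,[0,0,0.2],0],[-1,[0,0,0.2],0],[-1,[0,0,0.2],0],[-1,[0,0,0.2],0]]'; python3 -m creep '[[-1,[0,0,0],0],[-1,[0,0,-2.5],0],[-1,[0,0,-5],0],[-1,[0,0,-6.7],0],[-1,[0,0,-6.7],0],[-1,[0,0,-6.7],0],[-1,[0,0,-4],0],[-1,[0,0,-1.5],0],[-1,[0,0,0],0],[-1,[0,0,0],0],[-1,[0,0,0],0],[-1,[0,0,0],0]]'; python3 -c "
from h import *
plan((551.7,435.4,306,0),(394.6,363.2,306,0),(394.6,363.2,166.5,0))"
```

```text
clock: 8.8
eef_pos: [551.5, 435.2, 164.9]
eef_rot: [3.141, 0.001, 0.0]
wrist_force: [0.1, -0.5, -0.7]
finger_gap: 17.3
finger_force: 30.0
clock: 10.0
eef_pos: [551.9, 435.6, 166.7]
eef_rot: [-3.141, -0.001, 0.0]
wrist_force: [-0.5, -0.3, -0.1]
finger_gap: 17.6
finger_force: 30.0
t 10.0 at [551.9 435.6 166.7] yaw 0.000 gap 17.6 ff 30.0 wf [-0.5 -0.3 -0.1] j [ 0.62  0.69  1.07 -0.    1.38  2.19]
(551.7, 435.4, 306, 0) -> [ -0.     0.   -13.93] roll 0.0
(394.6, 363.2, 306, 0) -> [-15.72   7.22 -13.96] roll 0.0
(394.6, 363.2, 166.5, 0) -> [-1.574e+01  7.230e+00 -1.000e-02] roll 0.0
```

```bash
python3 -m creep '[[-1,[0,0,-4],0],[-1,[0,0,-8],0],[-1,[0,0,-12],0],[-1,[0,0,-14],0],[-1,[-4,1.8,-14],0],[-1,[-8,3.6,-14],0],[-1,[-12,5.4,-14],0],[-1,[-15.7,7.2,-14],0],[-1,[-15.7,7.2,-14],0],[-1,[-15.7,7.2,-14],0],[-1,[-15.7,7.2,-12],0],[-1,[-15.7,7.2,-10],0]]'; python3 -c "
from h import *
plan((394.6,363.2,166.5,0))"
```

```text
clock: 11.2
eef_pos: [395.9, 363.9, 265.6]
eef_rot: [-3.14, -0.002, -0.0]
wrist_force: [0.6, 0.7, -0.4]
finger_gap: 17.8
finger_force: 30.0
t 11.2 at [395.9 363.9 265.6] yaw -0.000 gap 17.8 ff 30.0 wf [ 0.6  0.7 -0.4] j [ 0.68  0.24  1.49 -0.    1.41  2.25]
(394.6, 363.2, 166.5, 0) -> [-0.15  0.08  9.91] roll -0.0
```

```bash
python3 -m creep '[[-1,[-0.1,0.05,1.5],0],[-1,[-0.1,0.05,3],0],[-1,[-0.1,0.05,5],0],[-1,[-0.1,0.05,7],0],[-1,[-0.1,0.05,8.5],0],[-1,[-0.1,0.05,9.9],0],[-1,[-0.1,0.05,9.9],0],[-1,[-0.1,0.05,9.9],0]]'; python3 -m creep '[[0,[0,0,0],0],[0,[0,0,0],0],[0,[0,0,0],0],[0,[0,0,0],0],[0,[0,0,0],0],[0,[0,0,0],0],[0,[0,0,0],0],[0,[0,0,0],0],[0,[0,0,0],0]]'; python3 -c "
from h import *
plan((394.6,363.2,300,0))"
```

```text
clock: 12.0
eef_pos: [394.2, 363.1, 166.8]
eef_rot: [-3.141, -0.0, 0.0]
wrist_force: [0.7, 1.2, -0.6]
finger_gap: 17.6
finger_force: 30.0
clock: 12.9
eef_pos: [393.6, 362.8, 166.4]
eef_rot: [-3.142, -0.0, 0.0]
wrist_force: [0.2, -0.9, -0.2]
finger_gap: 47.1
finger_force: 0.0
t 12.9 at [393.6 362.8 166.4] yaw 0.000 gap 47.1 ff 0.0 wf [ 0.2 -0.9 -0.2] j [0.68 0.32 1.63 0.   1.2  2.25]
(394.6, 363.2, 300, 0) -> [  0.1   -0.04 -13.36] roll 0.0
```

Brush released. Next I'll compute the pedal points and re-fit the bins from both views.

```bash
python3 -m creep '[[0,[0,0,-3],0],[0,[0,0,-6],0],[0,[0,0,-10],0],[-1,[0,0,-14],0],[-1,[0,0,-14],0],[-1,[0,0,-14],0]]' ; python3 - <<'E'
from ov import *
np.set_printoptions(precision=1,suppress=True)
for n,c in(("blue top mid",(275,215)),("blue near",(275,238)),("blue far",(275,194)),("yel mid",(578,220)),("yel near",(577,243)),("yel far",(580,198))): print(n,at("top",T(c),55))
print("side blue mid",at("side",S((296,371)),55))
for nm,(x,y,w) in dict(blue=(621.4,218.5,.03),yel=(614.4,-223,-.1)).items(): print(nm,"pad",x-155*np.cos(w),y-155*np.sin(w))
plan((466,216,160,0),(466,216,85,0))
for n in("side","top"): cv2.imwrite(f"pics/{n}6.png",shot(n))
crop(cv2.imread("pics/side6.png"),180,130,440,330,3,"side6c")
E
```

```text
clock: 13.5
eef_pos: [393.7, 362.8, 306.7]
eef_rot: [-3.141, -0.001, 0.0]
wrist_force: [-0.5, -0.3, -0.2]
finger_gap: 26.7
finger_force: 0.0
blue top mid [487.  214.3  55. ]
blue near [455.  213.9  55. ]
blue far [516.3 214.7  55. ]
yel mid [ 479.7 -208.3   55. ]
yel near [ 447.7 -206.2   55. ]
yel far [ 510.4 -211.7   55. ]
side blue mid [485.7 216.8  55. ]
blue pad 466.46974476890693 213.85069746861316
yel pad 460.17435438190597 -207.52582041974165
t 13.5 at [393.7 362.8 306.7] yaw 0.000 gap 26.7 ff 0.0 wf [-0.5 -0.3 -0.2] j [0.7 0.2 1.4 0.  1.5 2.2]
(466, 216, 160, 0) -> [ 7.2 14.7 14.7] roll 0.0
(466, 216, 85, 0) -> [ 7.2 14.7 22.2] roll 0.0
```

View pics/side6c.png

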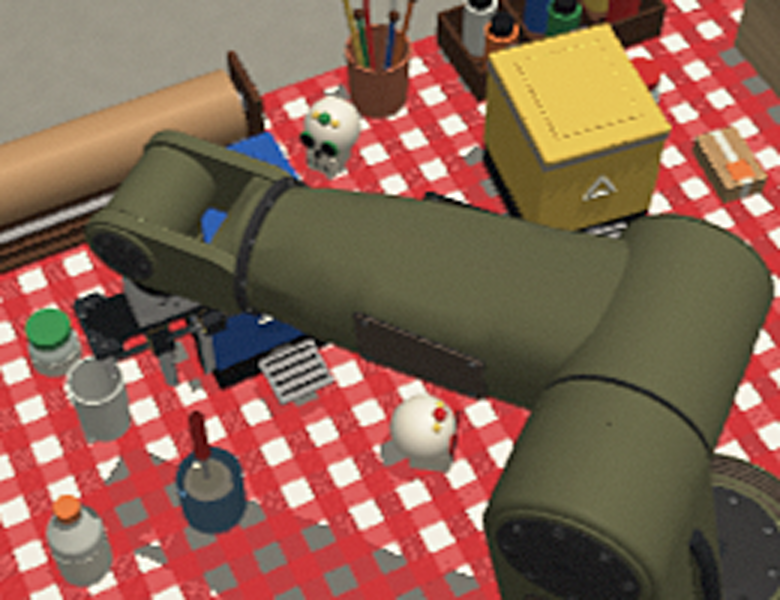

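The brush stands upright in the crock at (200,440) and the tub is upright at (97,400). The blue pedal is at (296,370). Pressing the blue pedal next.

```bash
python3 -m creep '[[-1,[2,5,0],0],[-1,[4,9,0],0],[-1,[6.8,14.8,2],0],[-1,[6.8,14.8,6],0],[-1,[6.8,14.8,11],0],[-1,[6.8,14.8,16],0],[-1,[6.8,14.8,20],0],[-1,[6.8,14.8,22],0],[-1,[6.8,14.8,23],0],[-1,[6.8,14.8,23],0]]'; python3 -m creep '[[-1,[0,0,1],0],[-1,[0,0,2],0],[-1,[0,0,2],0]]'; python3 -c "
from h import *
plan((463,215,40,0))"
```

```text
clock: 14.6
eef_pos: [460.9, 214.5, 75.2]
eef_rot: [3.141, 0.003, 0.0]
wrist_force: [-0.4, -0.8, 0.3]
finger_gap: 0.5
finger_force: 0.0
clock: 14.9
eef_pos: [461.1, 214.9, 56.5]
eef_rot: [-3.141, 0.001, 0.0]
wrist_force: [-4.9, -0.8, 5.0]
finger_gap: 0.5
finger_force: 2.6
t 14.9 at [461.1 214.9  56.5] yaw 0.000 gap 0.5 ff 2.6 wf [-4.9 -0.8  5. ] j [0.36 0.41 1.79 0.   0.94 1.93]
(463, 215, 40, 0) -> [ 0.19 -0.01  1.65] roll 0.01
```

```bash
python3 -m creep '[[-1,[0,0,0.8],0],[-1,[0,0,1.4],0],[-1,[0,0,1.6],0],[-1,[0,0,1.6],0]]'; python3 -m creep '[[-1,[0,0,0.3],0],[-1,[0,0,0.6],0],[-1,[0,0,0.6],0],[-1,[0,0,0.6],0]]'
```

```text
clock: 15.3
eef_pos: [461.1, 215.0, 40.9]
eef_rot: [-3.141, 0.001, 0.0]
wrist_force: [-7.2, 0.8, 5.3]
finger_gap: 0.6
finger_force: 3.5
clock: 15.7
eef_pos: [461.5, 215.1, 37.6]
eef_rot: [-3.141, -0.0, 0.0]
wrist_force: [-22.7, -7.3, 42.2]
finger_gap: 0.5
finger_force: 23.1
```

```bash
python3 -c "
from h import *
plan(); im=shot('top'); cv2.imwrite('pics/top7.png',im); crop(im,200,100,440,280,3,'top7c')"
```

```text
t 15.7 at [461.5 215.1  37.6] yaw 0.000 gap 0.5 ff 23.1 wf [-22.7  -7.3  42.2] j [0.36 0.44 1.8  0.   0.9  1.93]
```

View pics/top7c.png

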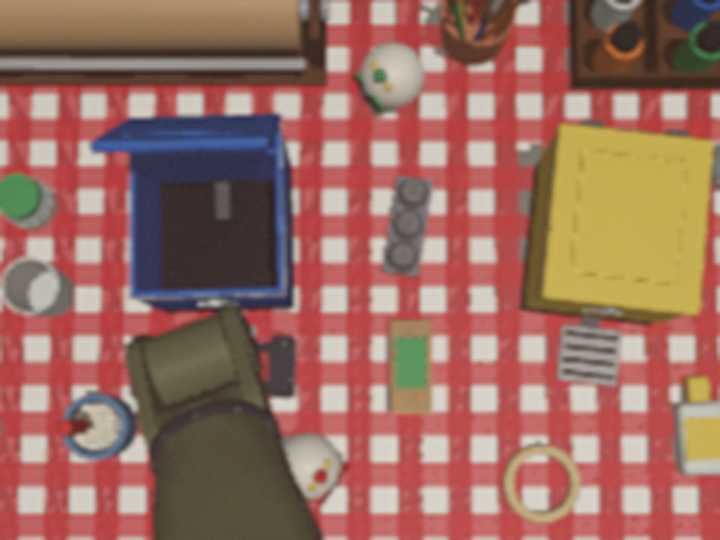

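The blue lid stands open at about (190,140), with the stop felt at 42 N. On to the yellow pedal.

```bash
python3 -m creep '[[-1,[0,0,-3],0],[-1,[0,0,-7],0],[-1,[0,0,-11],0],[-1,[0,5,-11],0],[-1,[0,10,-11],0],[-1,[0,15,-11],0],[-1,[0,20,-11],0],[-1,[0,25,-11],0],[-1,[0,30,-11],0],[-1,[0,35,-11],0],[-1,[0,40,-11],0],[-1,[-0.3,42.2,-11],0]]'; python3 -c "
from h import *
plan((457,-207.5,75,0),(457,-207.5,40,0))"
```

```text
clock: 16.95
eef_pos: [458.8, -210.9, 145.4]
eef_rot: [3.14, -0.002, -0.002]
wrist_force: [0.4, 0.6, 0.3]
finger_gap: 0.4
finger_force: 0.0
t 16.9 at [ 458.8 -210.9  145.4] yaw -0.002 gap 0.4 ff 0.0 wf [0.4 0.6 0.3] j [-0.5   0.28  1.73 -0.    1.13  1.07]
(457, -207.5, 75, 0) -> [-0.2  -0.35  7.04] roll -0.03
(457, -207.5, 40, 0) -> [-0.2  -0.36 10.54] roll -0.03
```

```bash
python3 -m creep '[[-1,[-0.1,0,4],0],[-1,[-0.1,0,7],0],[-1,[-0.1,0,8.5],0],[-1,[-0.1,0,9.5],0],[-1,[-0.1,0,10.3],0],[-1,[-0.1,0,10.5],0],[-1,[-0.1,0,10.5],0]]';  python3 -m creep '[[-1,[0,0,0.3],0],[-1,[0,0,0.6],0],[-1,[0,0,0.6],0],[-1,[0,0,0.6],0]]'
```

```text
clock: 17.65
eef_pos: [457.2, -207.6, 40.0]
eef_rot: [3.141, 0.001, 0.0]
wrist_force: [-7.1, 0.0, 6.0]
finger_gap: 0.5
finger_force: 4.0
clock: 18.05
eef_pos: [457.8, -207.8, 38.2]
eef_rot: [3.14, -0.001, 0.001]
wrist_force: [-32.7, 10.3, 67.5]
finger_gap: 0.2
finger_force: 37.3
```

```bash
python3 -m creep '[[-1,[0,0,-3],0],[-1,[0,0,-7],0],[1,[0,0,-11],0],[1,[0,0,-11],0],[1,[0,0,-11],0],[1,[0,0,-11],0]]'; python3 - <<'E'
from ov import *
plan()
im=shot("top"); cv2.imwrite("pics/top8.png",im); s=shot("side"); cv2.imwrite("pics/side8.png",s)
a=cv2.resize(im[125:285,310:490],None,fx=3,fy=3,interpolation=cv2.INTER_CUBIC)
b=cv2.resize(s[140:300,290:370],None,fx=3,fy=3,interpolation=cv2.INTER_CUBIC)
cv2.imwrite("pics/c8.png",np.hstack([a,b])); print(a.shape,b.shape)
E
```

```text
clock: 18.65
eef_pos: [457.5, -207.0, 142.6]
eef_rot: [-3.141, 0.001, 0.0]
wrist_force: [-0.5, -0.5, -0.2]
finger_gap: 29.1
finger_force: 0.0
t 18.6 at [ 457.5 -207.   142.6] yaw 0.000 gap 29.1 ff 0.0 wf [-0.5 -0.5 -0.2] j [-0.5   0.27  1.74  0.    1.13  1.07]
(480, 540, 3) (480, 240, 3)
```

View pics/c8.png

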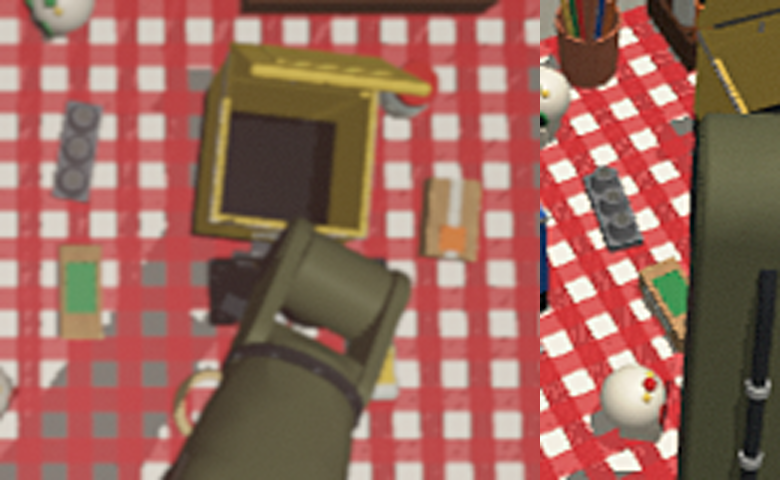

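The yellow lid is open too, at (340,75). The carton (80,290) and egg strip (77,150) are where they were. The pigment box is at (452,220). From here I'll track the pieces numerically by colour.

```bash
cat >> h.py <<'E'
COL=dict(carton=((40,90,50),(85,255,255),38),pig=((5,150,150),(15,255,255),34),bot=((20,120,110),(34,255,255),34),egg=((0,0,40),(180,70,125),25))
def det(im,n,nm,xy,r=16):
    lo,hi,z=COL[nm]; c=np.round(proj(n,(*xy,z))[0]).astype(int); o=c-r
    w=im[o[1]:c[1]+r,o[0]:c[0]+r]; m=cv2.inRange(cv2.cvtColor(w,cv2.COLOR_BGR2HSV),lo,hi)
    k,lab,st,ce=cv2.connectedComponentsWithStats(m); 
    if k<2: return None
    i=1+np.argmax(st[1:,4]); pts=np.column_stack(np.nonzero(lab==i))[:,::-1].astype(np.float32)+o
    X=np.array([at(n,p,z)[:2] for p in pts]); C=X-X.mean(0); e,V=np.linalg.eigh(C.T@C); v=V[:,1]
    return X.mean(0).round(1),int(st[i,4]),"axis %.2f"%np.arctan(v[1]/v[0]),"sd",np.sqrt(e/len(X)).round(1)
E
python3 - <<'E'
from h import *
for k in("top0","top8","side0","side6","side8"):
    im=cv2.imread(f"pics/{k}.png")
    print(k,{nm:det(im,k[:-1],nm,xy) for nm,xy in dict(carton=(466,-1),pig=(552,-437),bot=(380,-345),egg=(638,3)).items()})
plan((448,-1,145,0),(448,-1,20,0))
E
```

```text
top0 {'carton': (array([472.4,  -2.1]), 120, 'axis -0.05', 'sd', array([ 8.2, 15. ])), 'pig': (array([ 528.9, -442.9]), 58, 'axis 1.06', 'sd', array([7.3, 8.7])), 'bot': (array([ 381.6, -344.9]), 149, 'axis -0.30', 'sd', array([11.8, 12.7])), 'egg': (array([637.3,   1.9]), 334, 'axis -0.17', 'sd', array([11.3, 32.3]))}
top8 {'carton': (array([472.4,  -2. ]), 123, 'axis -0.07', 'sd', array([ 8.4, 15.2])), 'pig': (array([ 528.9, -442.9]), 58, 'axis 1.06', 'sd', array([7.3, 8.7])), 'bot': (array([ 376. , -359.5]), 33, 'axis -0.22', 'sd', array([3.8, 9.4])), 'egg': (array([637. ,   1.7]), 310, 'axis -0.17', 'sd', array([10.7, 31.8]))}
side0 {'carton': (array([468.4,   0.9]), 132, 'axis 0.00', 'sd', array([10.2, 17.2])), 'pig': None, 'bot': None, 'egg': (array([626.8,   8.7]), 276, 'axis -0.18', 'sd', array([12.4, 35.1]))}
side6 {'carton': None, 'pig': (array([ 526.4, -439.8]), 46, 'axis 1.38', 'sd', array([8.5, 9.3])), 'bot': None, 'egg': (array([663.1, -57.4]), 6, 'axis 0.40', 'sd', array([2.2, 4.5]))}
side8 {'carton': (array([471.2,   2.4]), 116, 'axis -0.19', 'sd', array([ 9.5, 16.4])), 'pig': None, 'bot': None, 'egg': (array([626.3,   9. ]), 272, 'axis -0.17', 'sd', array([12.4, 35.2]))}
t 18.8 at [ 457.4 -207.   142.3] yaw 0.000 gap 36.9 ff 0.0 wf [-0.9  0.2  0.3] j [-0.5   0.28  1.74 -0.    1.13  1.07]
(448, -1, 145, 0) -> [ -0.93 -20.6   -0.25] roll 0.0
(448, -1, 20, 0) -> [ -0.91 -20.59  12.25] roll 0.0
```

```bash
python3 -m creep '[[1,[0,-5,0],0],[1,[-0.5,-10,0],0],[1,[-0.9,-15,0],0],[1,[-0.9,-20.6,0],0],[1,[-0.9,-20.6,2],0],[1,[-0.9,-20.6,5],0],[1,[-0.9,-20.6,9],0],[1,[-0.9,-20.6,12.2],0],[1,[-0.9,-20.6,12.2],0],[-1,[-0.9,-20.6,12.2],0],[-1,[-0.9,-20.6,12.2],0],[-1,[-0.9,-20.6,12.2],0]]' 20; python3 -m creep '[[-1,[0,0,0],0],[-1,[0,0,0],0],[-1,[0,0,0],0],[-1,[0,0,0],0],[-1,[0,0,0],0]]'; python3 -c "
from h import *
x,y,w=621,217,.03
plan((448,-1,250,0),(500,150,270,0),(578,216,270,0))"
```

```text
clock: 19.95
eef_pos: [449.5, -1.3, 22.8]
eef_rot: [3.141, -0.002, 0.0]
wrist_force: [0.0, -0.7, 0.0]
finger_gap: 73.5
finger_force: 0.0
clock: 20.45
eef_pos: [448.9, -1.3, 21.7]
eef_rot: [3.142, -0.0, 0.0]
wrist_force: [-1.0, -0.2, 5.9]
finger_gap: 49.8
finger_force: 20.0
t 20.4 at [448.9  -1.3  21.7] yaw 0.000 gap 49.8 ff 20.0 wf [-1.  -0.2  5.9] j [-0.08  0.37  1.97 -0.    0.81  1.49]
(448, -1, 250, 0) -> [-8.000e-02 -2.000e-02 -2.283e+01] roll 0.0
(500, 150, 270, 0) -> [  5.13 -15.12 -24.83] roll 0.0
(578, 216, 270, 0) -> [ 12.93 -21.72 -24.82] roll 0.0
```

```bash
python3 -m creep '[[-1,[0,0,-5],0],[-1,[0,0,-10],0],[-1,[0,0,-15],0],[-1,[0,0,-20],0],[-1,[0,0,-24.8],0],[-1,[2,-4,-24.8],0],[-1,[4,-8,-24.8],0],[-1,[6,-12,-24.8],0],[-1,[8,-16,-24.8],0],[-1,[11,-19,-24.8],0],[-1,[13.5,-21.8,-24.8],0],[-1,[13.5,-21.8,-24.8],0]]'; python3 -m creep '[[-1,[0,0,3],0],[-1,[0,0,6],0],[-1,[0,0,8.5],0],[-1,[0,0,8.5],0],[1,[0,0,8.5],0],[1,[0,0,8.5],0],[1,[0,0,8.5],0],[1,[0,0,8.5],0],[1,[0,0,6],0],[1,[0,0,3],0],[1,[0,0,0],0]]'; python3 -c "
from h import *
plan((616,6,265,-.15),(616,6,140,-.15),(616,6,16,-.15))"
```

```text
clock: 21.65
eef_pos: [584.8, 219.5, 267.1]
eef_rot: [3.141, 0.003, 0.003]
wrist_force: [-0.6, -1.6, -2.1]
finger_gap: 49.5
finger_force: 20.0
clock: 22.75
eef_pos: [583.5, 216.8, 270.9]
eef_rot: [-3.142, -0.0, 0.0]
wrist_force: [0.1, -0.3, -0.6]
finger_gap: 93.9
finger_force: 0.0
t 22.8 at [583.5 216.8 270.9] yaw 0.000 gap 93.9 ff 0.0 wf [ 0.1 -0.3 -0.6] j [0.3  0.44 1.22 0.   1.49 1.87]
(616, 6, 265, -0.15) -> [ 3.24 21.08  0.59] roll 1.72
(616, 6, 140, -0.15) -> [ 3.24 21.08 13.09] roll 1.72
(616, 6, 16, -0.15) -> [ 3.24 21.08 25.49] roll 1.72
```

```bash
python3 -c "
from h import *
im=shot('top'); cv2.imwrite('pics/top9.png',im); COL['cin']=((40,90,30),(85,255,255),88)
print(det(im,'top','egg',(637,2)),det(im,'top','cin',(605,217),24))"
python3 -m creep '[[1,[0.5,4,0.5],0.4],[1,[1,8,0.5],0.8],[1,[1.5,12,0.5],1.2],[1,[2,16,0.5],1.8],[1,[3.1,21,0.5],1.8],[1,[3.1,21,4],1.8],[1,[3.1,21,9],1.8],[1,[3.1,21,14],1.8],[1,[3.1,21,19],1.8],[1,[3.1,21,23],1.8],[1,[3.1,21,25.4],1.8],[1,[3.1,21,25.4],1.8]]'; python3 -c "
from h import *
plan((614,7,17,-.16))"
```

```text
(array([635.9,   2. ]), 329, 'axis -0.16', 'sd', array([11. , 32.7])) None
clock: 24.0
eef_pos: [614.6, 6.8, 15.2]
eef_rot: [3.141, 0.001, -0.157]
wrist_force: [-0.6, 0.0, -0.4]
finger_gap: 94.0
finger_force: 0.0
t 24.0 at [614.6   6.8  15.2] yaw -0.157 gap 94.0 ff 0.0 wf [-0.6  0.  -0.4] j [-0.05  0.67  1.49 -0.    0.99  1.68]
(614, 7, 17, -0.16) -> [-0.07 -0.01 -0.18] roll 0.04
```

```bash
python3 -m creep '[[-1,[0,0,-0.1],0],[-1,[0,0,-0.1],0],[-1,[0,0,-0.1],0],[-1,[0,0,-0.1],0],[-1,[0,0,-0.1],0],[-1,[0,0,-0.1],0],[-1,[0,0,-0.1],0],[-1,[0,0,-0.1],0],[-1,[0,0,-0.1],0]]' 15; python3 -c "
from h import *
im=shot('top'); cv2.imwrite('pics/top10.png',im); COL['cin']=((40,90,30),(85,255,255),88)
print(det(im,'top','cin',(605,217),24))
plan((614,7,260,-.16),(585,216,260,.03))"
```

```text
clock: 24.9
eef_pos: [614.7, 6.8, 16.5]
eef_rot: [3.142, -0.0, -0.157]
wrist_force: [0.7, 0.3, -0.9]
finger_gap: 45.9
finger_force: 15.0
(array([612.9, 209.5]), 158, 'axis 0.04', 'sd', array([ 9.8, 16. ]))
t 24.9 at [614.7   6.8  16.4] yaw -0.157 gap 45.8 ff 15.0 wf [-0.8 -0.3  0.8] j [-0.05  0.67  1.49  0.    0.99  1.68]
(614, 7, 260, -0.16) -> [-7.000e-02 -1.000e-02 -2.436e+01] roll 0.04
(585, 216, 260, 0.03) -> [ -6.2  -20.2  -24.36] roll -2.14
```

```bash
python3 -m creep '[[-1,[0,0,-5],0],[-1,[0,0,-10],0],[-1,[0,0,-15],0],[-1,[0,0,-20],0],[-1,[0,0,-24.4],0],[-1,[-1.5,-5,-24.4],-0.5],[-1,[-3,-10,-24.4],-1],[-1,[-4.5,-15,-24.4],-1.6],[-1,[-6,-20.2,-24.4],-2.1],[-1,[-6,-20.2,-24.4],-2.1],[-1,[-6,-20.2,-22],-2.1],[-1,[-6,-20.2,-19],-2.1]]'; python3 -m creep '[[-1,[0,0,1.5],0],[-1,[0,0,2],0],[1,[0,0,2],0],[1,[0,0,2],0],[1,[0,0,2],0],[1,[0,0,2],0],[1,[0,0,0],0],[1,[0,0,-3],0],[1,[0,0,-6],0],[1,[0,0,-8],0]]'; python3 -c "
from h import *
plan()"
```

```text
clock: 26.15
eef_pos: [587.3, 216.2, 206.8]
eef_rot: [-3.141, -0.002, 0.027]
wrist_force: [1.3, -0.1, -0.4]
finger_gap: 46.1
finger_force: 15.0
clock: 27.15
eef_pos: [587.2, 215.8, 289.3]
eef_rot: [-3.141, -0.003, 0.026]
wrist_force: [-0.0, 0.2, -0.4]
finger_gap: 93.6
finger_force: 0.0
t 27.1 at [587.2 215.8 289.3] yaw 0.026 gap 93.6 ff 0.0 wf [-0.   0.2 -0.4] j [0.29 0.43 1.18 0.   1.52 1.84]
```

```bash
python3 - <<'E'
from h import *
im=shot('top'); cv2.imwrite('pics/top11.png',im); s=shot('side'); cv2.imwrite('pics/side11.png',s)
print(det(im,'top','pig',(540,-442)),det(im,'top','bot',(380,-345)),det(s,'side','pig',(540,-442)),det(s,'side','bot',(380,-345)))
d=cv2.absdiff(im,cv2.imread('pics/top0.png')).max(2)
for nm,p in dict(pig=(552,-440),bot=(380,-345)).items():
    u,v=np.round(proj('top',(*p,20))[0]).astype(int); print(nm,(d[v-22:v+22,u-16:u+16]>40).sum())
plan((480,100,280,0),(480,-250,280,-.05),(536,-444,260,-.1),(536,-444,20,-.1))
E
```

```text
(array([ 529.1, -443. ]), 59, 'axis 1.06', 'sd', array([7.5, 8.7])) (array([ 381.5, -344.7]), 148, 'axis -0.25', 'sd', array([11.7, 12.7])) (array([ 526.4, -439.8]), 46, 'axis 1.38', 'sd', array([8.5, 9.3])) (array([ 379.9, -341.7]), 122, 'axis -0.08', 'sd', array([12.7, 13.7]))
pig 0
bot 0
t 27.2 at [587.7 215.9 289.9] yaw 0.026 gap 94.1 ff 0.0 wf [0.4 0.3 0.6] j [0.29 0.43 1.18 0.   1.52 1.84]
(480, 100, 280, 0) -> [-11.08  11.31   0.91] roll 0.3
(480, -250, 280, -0.05) -> [-12.    46.29   0.85] roll 0.88
(536, -444, 260, -0.1) -> [-6.93 65.84  2.85] roll 1.45
(536, -444, 20, -0.1) -> [-7.06 65.87 26.85] roll 1.45
```

```bash
python3 -m creep '[[1,[-4,2.5,0],0],[1,[-8,5,0],0],[1,[-11,9,0.9],0.3],[1,[-11.3,14,0.9],0.3],[1,[-11.5,19,0.9],0.3],[1,[-11.6,24,0.9],0.5],[1,[-11.7,29,0.9],0.6],[1,[-11.8,34,0.9],0.7],[1,[-11.9,39,0.9],0.8],[1,[-12,44,0.9],0.9],[1,[-11,49,0.9],1.1],[1,[-9.5,54,1],1.3]]'; python3 -c "
from h import *
plan((536,-444,200,-.1),(536,-444,19,-.1))"
```

```text
clock: 28.45
eef_pos: [504.5, -325.0, 275.8]
eef_rot: [-3.141, 0.0, -0.089]
wrist_force: [1.1, 0.7, 0.6]
finger_gap: 93.9
finger_force: 0.0
t 28.4 at [ 504.5 -325.   275.8] yaw -0.089 gap 93.9 ff 0.0 wf [1.1 0.7 0.6] j [-0.63  0.38  1.28  0.    1.48  1.03]
(536, -444, 200, -0.1) -> [ 4.19 11.58  7.58] roll 0.13
(536, -444, 19, -0.1) -> [ 4.19 11.58 25.68] roll 0.13
```

```bash
python3 -m creep '[[1,[2,5,0],0.1],[1,[4,10,1],0.1],[1,[4.2,11.7,5],0.1],[1,[4.2,11.7,10],0.1],[1,[4.2,11.7,15],0.1],[1,[4.2,11.7,20],0.1],[1,[4.2,11.7,23],0.1],[1,[4.2,11.7,25.5],0.1],[1,[4.2,11.7,25.5],0.1],[-1,[4.2,11.7,25.5],0.1],[-1,[4.2,11.7,25.5],0.1],[-1,[4.2,11.7,25.5],0.1]]' 15; python3 -m creep '[[-1,[0,0,0],0],[-1,[0,0,0],0],[-1,[0,0,0],0],[-1,[0,0,0],0]]'; python3 -c "
from h import *
plan((536,-444,290,-.1),(480,-280,290,-.05),(480,100,280,0),(580,216,265,.03))"
```

```text
clock: 29.65
eef_pos: [537.0, -443.2, 22.6]
eef_rot: [3.141, -0.001, -0.096]
wrist_force: [-0.2, -0.5, 0.1]
finger_gap: 73.3
finger_force: 0.0
clock: 30.05
eef_pos: [536.9, -443.1, 22.1]
eef_rot: [3.141, -0.0, -0.096]
wrist_force: [-1.9, 1.2, 5.8]
finger_gap: 59.9
finger_force: 15.0
t 30.1 at [ 536.9 -443.1   22.1] yaw -0.096 gap 59.9 ff 15.0 wf [-1.9  1.2  5.8] j [-0.74  0.82  1.2   0.    1.12  0.92]
(536, -444, 290, -0.1) -> [ -0.07   0.11 -26.79] roll 0.05
(480, -280, 290, -0.05) -> [ -7.21 -15.68 -26.8 ] roll -0.52
(480, 100, 280, 0) -> [-10.84 -53.51 -25.82] roll -1.1
(580, 216, 265, 0.03) -> [ -2.   -66.01 -24.32] roll -1.44
```

```bash
python3 -m creep '[[-1,[0,0,-5],0],[-1,[0,0,-10],0],[-1,[0,0,-15],0],[-1,[0,0,-20],0],[-1,[-1,-1,-25],0],[-1,[-3,-5,-26.8],-0.2],[-1,[-5,-10,-26.8],-0.4],[-1,[-7.2,-15,-26.8],-0.5],[-1,[-7.7,-20,-26.6],-0.6],[-1,[-8.2,-25,-26.5],-0.7],[-1,[-8.7,-30,-26.3],-0.8],[-1,[-9.2,-35,-26.1],-0.9]]'; python3 -c "
from h import *
plan((480,100,280,0),(580,216,265,.03),(580,216,195,.03))"
```

```text
clock: 31.25
eef_pos: [478.1, -93.1, 282.9]
eef_rot: [3.142, -0.0, -0.017]
wrist_force: [1.1, 0.3, -0.5]
finger_gap: 59.9
finger_force: 15.0
t 31.2 at [478.1 -93.1 282.9] yaw -0.017 gap 59.9 ff 15.0 wf [ 1.1  0.3 -0.5] j [-0.27  0.11  1.6   0.    1.43  1.32]
(480, 100, 280, 0) -> [ -0.14 -19.31   0.29] roll -0.2
(580, 216, 265, 0.03) -> [  9.66 -31.08   1.79] roll -0.54
(580, 216, 195, 0.03) -> [  9.65 -31.08   8.79] roll -0.54
```

```bash
python3 -m creep '[[-1,[0,-5,0],-0.1],[-1,[0,-10,0],-0.2],[-1,[0,-15,0],-0.3],[-1,[1,-19,0],-0.4],[-1,[4,-23,0],-0.5],[-1,[7,-27,1],-0.5],[-1,[9.8,-31,1.8],-0.5],[-1,[9.8,-31,1.8],-0.5],[-1,[9.8,-31,4],-0.5],[-1,[9.8,-31,7],-0.5],[-1,[9.8,-31,9],-0.5],[-1,[9.8,-31,9],-0.5]]'; python3 -m creep '[[1,[0,0,0],0],[1,[0,0,0],0],[1,[0,0,0],0],[1,[0,0,0],0],[1,[0,0,-2],0],[1,[0,0,-5],0],[1,[0,0,-9],0]]'; python3 -c "
from h import *
plan((470,150,270,0))"
```

```text
clock: 32.45
eef_pos: [580.8, 212.4, 190.3]
eef_rot: [3.14, 0.004, 0.026]
wrist_force: [0.5, 0.4, -1.0]
finger_gap: 60.1
finger_force: 15.0
clock: 33.15
eef_pos: [581.5, 213.1, 283.0]
eef_rot: [3.141, 0.002, 0.026]
wrist_force: [0.4, -1.2, 0.3]
finger_gap: 93.9
finger_force: 0.0
t 33.1 at [581.5 213.1 283. ] yaw 0.026 gap 93.9 ff 0.0 wf [ 0.4 -1.2  0.3] j [0.29 0.42 1.21 0.   1.51 1.84]
(470, 150, 270, 0) -> [-11.31   6.01   1.33] roll 0.3
```

```bash
python3 -m creep '[[1,[-4,1.5,0],0.1],[1,[-8,3.5,0.5],0.2],[1,[-11.3,7,1],0.3],[1,[-11.3,12,1],0.3],[1,[-11.5,17,1],0.3],[1,[-12,22,1],0.3],[1,[-12.5,27,1],0.3],[1,[-13,32,1],0.3],[1,[-14,37,1],0.3],[1,[-15.5,42,1],0.3],[1,[-17,46,1],0.3],[1,[-18.5,50,1],0.3]]'; python3 - <<'E'
from h import *
im=shot('top'); cv2.imwrite('pics/top12.png',im); s=shot('side'); cv2.imwrite('pics/side12.png',s)
print(det(im,'top','bot',(380,-345)),det(s,'side','bot',(380,-345)))
COL['pin']=((5,130,100),(18,255,255),150); COL['cin']=((40,90,30),(85,255,255),88)
print('in blue bin',det(im,'top','pin',(600,215),24),det(im,'top','cin',(605,217),24))
plan((380,-343.5,200,0),(380,-343.5,20,0))
E
```

```text
clock: 34.35
eef_pos: [409.2, -293.5, 273.3]
eef_rot: [3.141, -0.001, -0.0]
wrist_force: [0.1, 0.3, 0.1]
finger_gap: 93.9
finger_force: 0.0
None None
in blue bin (array([576.1, 212.6]), 78, 'axis 1.37', 'sd', array([8. , 9.5])) None
t 34.5 at [ 408.6 -295.1  273. ] yaw -0.004 gap 94.2 ff 0.0 wf [0.1 0.2 0.2] j [-0.7   0.16  1.57 -0.    1.41  0.88]
(380, -343.5, 200, 0) -> [-2.84  4.85  7.3 ] roll -0.05
(380, -343.5, 20, 0) -> [-2.83  4.83 25.3 ] roll -0.05
```

```bash
python3 -m creep '[[1,[-2,3,3],0],[1,[-2.8,4.9,8],0],[1,[-2.8,4.9,13],0],[1,[-2.8,4.9,18],0],[1,[-2.8,4.9,22],0],[1,[-2.8,4.9,25.3],0],[1,[-2.8,4.9,25.3],0],[-1,[-2.8,4.9,25.3],0],[-1,[-2.8,4.9,25.3],0],[-1,[-2.8,4.9,25.3],0],[-1,[-2.8,4.9,25.3],0],[-1,[-2.8,4.9,25.3],0]]' 15; python3 -m creep '[[-1,[0,0,0],0],[-1,[0,0,0],0],[-1,[0,0,0],0]]'; python3 -c "
from h import *
c,s=np.cos(-.1),np.sin(-.1); f=lambda a,b:(612+a*c-b*s,-221+a*s+b*c)
print(f(-30,0))
plan((380,-343,270,0),(480,-250,270,-.05),(*f(-30,0),270,-.1),(*f(-30,0),185,-.1))"
```

```text
clock: 35.65
eef_pos: [382.4, -340.7, 20.4]
eef_rot: [3.141, -0.001, 0.0]
wrist_force: [-0.4, 0.2, 1.4]
finger_gap: 57.2
finger_force: 0.2
clock: 35.95
eef_pos: [382.4, -340.7, 20.3]
eef_rot: [3.141, -0.0, 0.0]
wrist_force: [-0.5, 1.3, 6.7]
finger_gap: 56.2
finger_force: 14.9
(np.float64(582.1498750416592), np.float64(-218.00499750059515))
t 36.0 at [ 382.4 -340.7   20.3] yaw 0.000 gap 56.2 ff 14.9 wf [-0.5  1.3  6.7] j [-0.8   0.48  1.79  0.    0.87  0.77]
(380, -343, 270, 0) -> [ -0.23   0.24 -24.97] roll 0.0
(480, -250, 270, -0.05) -> [  9.77  -9.05 -24.97] roll 0.58
(np.float64(582.1498750416592), np.float64(-218.00499750059515), 270, -0.1) -> [ 19.99 -12.25 -24.97] roll 1.15
(np.float64(582.1498750416592), np.float64(-218.00499750059515), 185, -0.1) -> [ 19.98 -12.25 -16.47] roll 1.15
```

```bash
python3 -m creep '[[-1,[0,0,-5],0],[-1,[0,0,-10],0],[-1,[0,0,-15],0],[-1,[0,0,-20],0],[-1,[0,0,-25],0],[-1,[4,-3.5,-25],0.3],[-1,[8,-7,-25],0.6],[-1,[12,-9.5,-25],0.9],[-1,[16,-11,-25],1.1],[-1,[20,-12.2,-25],1.2],[-1,[20,-12.2,-25],1.2],[-1,[20,-12.2,-25],1.2]]'; python3 -m creep '[[-1,[0,0,3],0],[-1,[0,0,6],0],[-1,[0,0,9],0],[-1,[0,0,10],0],[1,[0,0,10],0],[1,[0,0,10],0],[1,[0,0,10],0],[1,[0,0,10],0],[1,[0,0,7],0],[1,[0,0,3],0],[1,[0,0,0],0],[1,[0,0,0],0]]'; python3 -c "
from h import *
plan((480,-150,280,0),(480,150,280,0),(500,400,260,0),(551.7,435.5,220,0))"
```

```text
clock: 37.15
eef_pos: [582.3, -218.1, 268.9]
eef_rot: [-3.141, 0.002, -0.103]
wrist_force: [-0.9, -0.6, 0.4]
finger_gap: 55.8
finger_force: 14.9
clock: 38.35
eef_pos: [583.3, -218.8, 275.3]
eef_rot: [3.139, -0.008, -0.104]
wrist_force: [0.9, 0.2, 1.1]
finger_gap: 94.4
finger_force: 0.0
t 38.4 at [ 583.3 -218.8  275.3] yaw -0.104 gap 94.4 ff 0.0 wf [0.9 0.2 1.1] j [-0.42  0.43  1.22  0.    1.49  1.26]
(480, -150, 280, 0) -> [-10.99  -5.77  -0.57] roll -1.2
(480, 150, 280, 0) -> [-14.11 -35.61  -0.67] roll -1.2
(500, 400, 260, 0) -> [-14.74 -60.68   1.27] roll -1.2
(551.7, 435.5, 220, 0) -> [-10.   -64.76   5.29] roll -1.2
```

```bash
python3 -m creep '[[1,[-4,-2,0],-0.4],[1,[-8,-4,0],-0.8],[1,[-11,-7,-0.5],-1.2],[1,[-11.5,-12,-0.5],-1.2],[1,[-12,-17,-0.5],-1.2],[1,[-12.5,-22,-0.5],-1.2],[1,[-13,-27,-0.5],-1.2],[1,[-13.5,-32,-0.5],-1.2],[1,[-14,-37,-0.5],-1.2],[1,[-14.2,-42,-0.5],-1.2],[1,[-14.4,-47,-0.5],-1.2],[1,[-14.5,-52,0],-1.2]]'; python3 -c "
from h import *
im=shot('top'); cv2.imwrite('pics/top13.png',im); COL['bin']=((20,100,60),(34,255,255),84); print(det(im,'top','bot',(592,-218),10))
d=cv2.absdiff(im,cv2.imread('pics/top11.png')).max(2); u,v=np.round(proj('top',(552,435,50))[0]).astype(int); print('tub diff',(d[v-10:v+10,u-12:u+12]>40).sum())
plan((510,430,260,0),(551.7,435.5,220,0),(551.7,435.5,75,0))"
```

```text
clock: 39.55
eef_pos: [491.7, 314.3, 270.3]
eef_rot: [-3.141, -0.001, 0.001]
wrist_force: [0.6, -1.3, -0.8]
finger_gap: 93.8
finger_force: 0.0
(array([ 587.6, -229.8]), 153, 'axis -0.14', 'sd', array([12.4, 13.1]))
tub diff 308
t 39.6 at [491.  319.7 268.1] yaw 0.004 gap 94.1 ff 0.0 wf [ 1.5  5.8 -1.1] j [0.51 0.35 1.34 0.   1.45 2.08]
(510, 430, 260, 0) -> [  1.94 -11.02   0.81] roll 0.04
(551.7, 435.5, 220, 0) -> [  6.12 -11.55   4.8 ] roll 0.04
(551.7, 435.5, 75, 0) -> [  6.15 -11.54  19.3 ] roll 0.04
```

```bash
python3 -m creep '[[1,[1,-5,0],0],[1,[2,-10,1],0],[1,[4.5,-11.2,2],0],[1,[6.1,-11.2,4.5],0],[1,[6.1,-11.2,7],0],[1,[6.1,-11.2,10],0],[1,[6.1,-11.2,10],0],[1,[6.1,-11.2,13],0],[1,[6.1,-11.2,16],0],[1,[6.1,-11.2,18],0],[1,[6.1,-11.2,19.2],0],[1,[6.1,-11.2,19.2],0]]'; python3 -c "
from h import *
plan((551.7,435.5,75,0))"
```

```text
clock: 40.8
eef_pos: [552.9, 423.9, 77.6]
eef_rot: [3.141, 0.001, 0.0]
wrist_force: [0.2, -0.0, 0.2]
finger_gap: 94.3
finger_force: 0.0
t 40.8 at [552.9 423.9  77.6] yaw 0.000 gap 94.3 ff 0.0 wf [ 0.2 -0.   0.2] j [ 0.6   0.76  1.17 -0.    1.21  2.17]
(551.7, 435.5, 75, 0) -> [-0.12 -1.16  0.26] roll 0.0
```

```bash
python3 -m creep '[[1,[-0.1,-0.6,0],0],[1,[-0.1,-1.1,0.2],0],[1,[-0.1,-1.1,0.2],0],[-1,[-0.1,-1.1,0.2],0],[-1,[-0.1,-1.1,0.2],0],[-1,[-0.1,-1.1,0.2],0],[-1,[-0.1,-1.1,0.2],0],[-1,[-0.1,-1.1,0.2],0],[-1,[-0.1,-1.1,0.2],0],[-1,[-0.1,-1.1,0.2],0],[-1,[-0.1,-1.1,0.2],0]]' 25; python3 -c "
from h import *
plan((551.7,435.5,320,0),(480,370,320,0),(480,100,320,0),(480,-100,320,0),(585,-217,320,-.1),(585,-217,170,-.1))"
```

```text
clock: 41.9
eef_pos: [552.2, 434.9, 76.2]
eef_rot: [3.141, -0.0, 0.0]
wrist_force: [-0.2, -2.3, 1.5]
finger_gap: 65.4
finger_force: 25.0
t 41.9 at [552.2 434.9  76.2] yaw 0.000 gap 65.4 ff 25.0 wf [-0.2 -2.3  1.5] j [ 0.62  0.77  1.15 -0.    1.22  2.19]
(551.7, 435.5, 320, 0) -> [ -0.04  -0.06 -24.38] roll 0.0
(480, 370, 320, 0) -> [ -7.21   6.49 -24.38] roll 0.0
(480, 100, 320, 0) -> [ -7.22  33.49 -24.38] roll 0.0
(480, -100, 320, 0) -> [ -7.22  53.49 -24.38] roll 0.0
(585, -217, 320, -0.1) -> [  3.28  65.2  -24.38] roll 1.15
(585, -217, 170, -0.1) -> [ 3.27 65.19 -9.38] roll 1.15
```

```bash
python3 -m creep '[[-1,[0,0,-5],0],[-1,[0,0,-10],0],[-1,[0,0,-15],0],[-1,[0,0,-20],0],[-1,[0,0,-24.4],0],[-1,[-3.5,3,-24.4],0],[-1,[-7.2,6.5,-24.4],0],[-1,[-7.2,11.5,-24.4],0],[-1,[-7.2,16.5,-24.4],0],[-1,[-7.2,21.5,-24.4],0],[-1,[-7.2,26.5,-24.4],0],[-1,[-7.2,31.5,-24.4],0]]'; python3 -c "
from h import *
plan((480,-80,320,0),(585,-217,320,-.1))"
```

```text
clock: 43.1
eef_pos: [479.6, 122.0, 320.1]
eef_rot: [-3.141, -0.0, 0.001]
wrist_force: [2.0, 0.1, -0.4]
finger_gap: 65.6
finger_force: 25.0
t 43.1 at [479.6 122.  320.1] yaw 0.001 gap 65.6 ff 25.0 wf [ 2.   0.1 -0.4] j [0.18 0.12 1.51 0.   1.51 1.75]
(480, -80, 320, 0) -> [2.00e-02 2.02e+01 0.00e+00] roll 0.01
(585, -217, 320, -0.1) -> [10.51 33.91  0.  ] roll 1.15
```

```bash
python3 -m creep '[[-1,[0,5,0],0],[-1,[0,10,0],0],[-1,[0,15,0],0],[-1,[0,20,0],0.2],[-1,[3,24,0],0.5],[-1,[6,28,0],0.8],[-1,[9,32,0],1],[-1,[10.4,33.9,0],1.2],[-1,[10.4,33.9,1],1.2],[-1,[10.4,33.9,4],1.2],[-1,[10.4,33.9,8],1.2],[-1,[10.4,33.9,11],1.2]]'; python3 -c "
from h import *
plan((585,-217,170,-.1))"
```

```text
clock: 44.3
eef_pos: [583.3, -214.1, 207.5]
eef_rot: [-3.141, 0.002, -0.104]
wrist_force: [0.4, -0.1, -0.7]
finger_gap: 65.5
finger_force: 25.0
t 44.3 at [ 583.3 -214.1  207.5] yaw -0.104 gap 65.5 ff 25.0 wf [ 0.4 -0.1 -0.7] j [-0.41  0.47  1.31  0.    1.36  1.26]
(585, -217, 170, -0.1) -> [0.2  0.27 3.75] roll -0.04
```

```bash
python3 -m creep '[[-1,[0,0,1.5],0],[-1,[0,0,2.8],0],[-1,[0,0,3.3],0],[-1,[0,0,3.3],0],[1,[0,0,3.3],0],[1,[0,0,3.3],0],[1,[0,0,3.3],0],[1,[0,0,3.3],0],[1,[0,0,0],0],[1,[0,0,-4],0],[1,[0,0,-9],0],[-1,[0,0,-12],0]]'; python3 -c "
from h import *
plan((470,-200,330,-.1))"
```

```text
clock: 45.5
eef_pos: [584.4, -215.3, 334.3]
eef_rot: [3.14, -0.004, -0.104]
wrist_force: [-0.3, -0.3, -0.1]
finger_gap: 89.1
finger_force: 0.0
t 45.5 at [ 584.4 -215.3  334.3] yaw -0.104 gap 89.1 ff 0.0 wf [-0.3 -0.3 -0.1] j [-0.41  0.42  1.1   0.    1.62  1.26]
(470, -200, 330, -0.1) -> [-11.53  -0.33   0.39] roll -0.05
```

```bash
python3 -m creep '[[-1,[-5,0,0],0],[-1,[-10,-1,0],0],[-1,[-13,-5,-2],-0.3],[-1,[-13.5,-10,-5],-0.6],[-1,[-13.5,-15,-8],-0.9],[-1,[-13.5,-19,-9.5],-1.2],[-1,[-13.5,-19,-9.5],-1.2]]'; python3 - <<'E'
from h import *
plan()
im=shot("top"); cv2.imwrite("pics/top14.png",im); s=shot("side"); cv2.imwrite("pics/side14.png",s)
a=cv2.resize(im[120:220,235:445],None,fx=3.8,fy=3.8,interpolation=cv2.INTER_CUBIC)
b=cv2.resize(s[150:270,180:320],None,fx=1.75,fy=1.75); b2=cv2.resize(s[100:220,320:460],None,fx=1.75,fy=1.75)
c=np.zeros((210,a.shape[1],3),np.uint8); c[:,:245]=b; c[:,260:505]=b2
cv2.imwrite("pics/c14.png",np.vstack([a,c])); print(np.vstack([a,c]).shape)
E
```

```text
clock: 46.2
eef_pos: [469.8, -9.1, 427.7]
eef_rot: [-3.142, -0.004, 0.004]
wrist_force: [0.3, -0.4, -0.5]
finger_gap: 33.6
finger_force: 0.0
t 46.2 at [469.8  -9.1 427.7] yaw 0.004 gap 33.6 ff 0.0 wf [ 0.3 -0.4 -0.5] j [-0.1   0.05  1.35  0.    1.75  1.47]
(590, 798, 3)
```

View pics/c14.png

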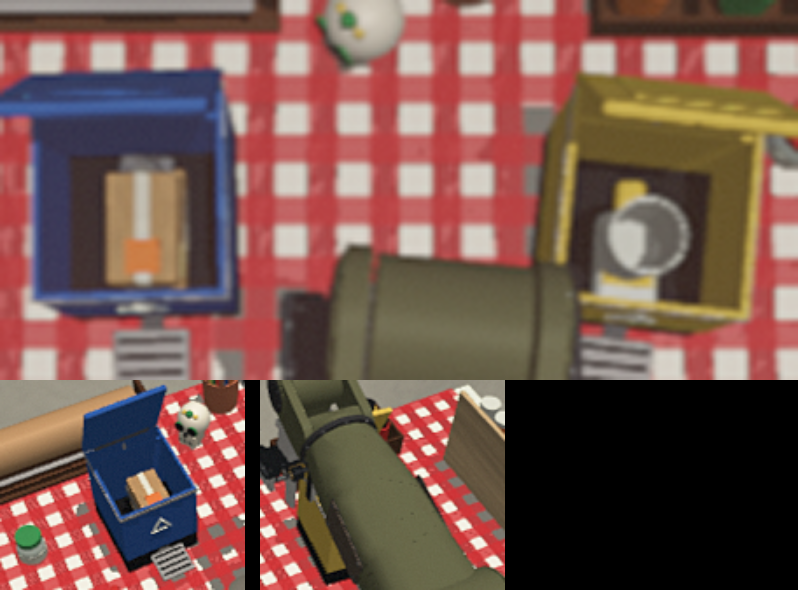

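All three card pieces lie in the blue bin (stack at (145,225)). The tub (650,235) and bottle (625,260) are in the yellow bin, and both lids are open. Now I'll shut the blue lid from behind.

```bash
cat >> h.py <<'E'
BIN=dict(blue=(621,218,.03),yel=(613.5,-222.5,-.1))
def loc(b,lx,tipz,ly=0):
    x,y,w=BIN[b]; return (round(x+lx*np.cos(w)-ly*np.sin(w),1),round(y+lx*np.sin(w)+ly*np.cos(w),1),tipz+14,w)
def arc(b,th,s=150,off=10): return loc(b,90-s*np.cos(th)+(12.5+off)*np.sin(th),200+s*np.sin(th)+(12.5+off*.0)*np.cos(th))
E
python3 -c "
from h import *
plan((480,214,435,.03),loc('blue',78,420),loc('blue',78,345))"
```

```text
t 46.3 at [469.9 -11.1 425.7] yaw 0.003 gap 25.1 ff 0.0 wf [-0.4 -1.  -0.2] j [-0.1   0.05  1.35 -0.    1.74  1.47]
(480, 214, 435, 0.03) -> [  1.07 -22.5   -0.93] roll -0.31
(np.float64(699.0), np.float64(220.3), 434, 0.03) -> [ 22.97 -23.08  -0.8 ] roll -0.31
(np.float64(699.0), np.float64(220.3), 359, 0.03) -> [ 22.96 -23.08   6.7 ] roll -0.31
```

```bash
python3 -m creep '[[-1,[0,-5,-1],-0.1],[-1,[0,-10,-1],-0.2],[-1,[0,-15,-1],-0.3],[-1,[1,-20,-1],-0.3],[-1,[3,-22.8,-1],-0.3],[-1,[7,-23,-1],-0.3],[-1,[11,-23,-1],-0.3],[-1,[15,-23,-1],-0.3],[-1,[19,-23,-1],-0.3],[-1,[23,-23,-1],-0.3],[-1,[23,-23,-1],-0.3],[-1,[23,-23,-1],-0.3]]'; python3 -c "
from h import *
plan(loc('blue',78,345),arc('blue',1.2),arc('blue',1.0),arc('blue',.8),arc('blue',.6),arc('blue',.4),arc('blue',.2))"
```

```text
clock: 47.5
eef_pos: [696.1, 213.5, 422.6]
eef_rot: [3.139, 0.01, 0.023]
wrist_force: [0.3, 0.6, -0.2]
finger_gap: 0.0
finger_force: 0.0
t 47.5 at [696.1 213.5 422.6] yaw 0.023 gap 0.0 ff 0.0 wf [ 0.3  0.6 -0.2] j [ 0.25  0.84  0.24 -0.    2.07  1.79]
(np.float64(699.0), np.float64(220.3), 359, 0.03) -> [ 0.37 -0.68  6.36] roll -0.07
(np.float64(677.6), np.float64(219.7), np.float64(358.33533482604236), 0.03) -> [-1.77 -0.67  6.44] roll -0.07
(np.float64(648.9), np.float64(218.8), np.float64(346.97442654453624), 0.03) -> [-4.63 -0.65  7.61] roll -0.07
(np.float64(622.6), np.float64(218.0), np.float64(330.31224750176796), 0.03) -> [-7.25 -0.64  9.3 ] roll -0.07
(np.float64(599.9), np.float64(217.4), np.float64(309.01306619562627), 0.03) -> [-9.5  -0.64 11.45] roll -0.07
(np.float64(581.6), np.float64(216.8), np.float64(283.92601377133366), 0.03) -> [-11.3   -0.63  13.98] roll -0.07
(np.float64(568.5), np.float64(216.4), np.float64(256.05123184227466), 0.03) -> [-12.59  -0.62  16.77] roll -0.07
```

```bash
python3 -m creep '[[-1,[0,0,2],0],[-1,[0,0,4],0],[-1,[0,0,6.3],0],[-1,[0,0,6.3],0]]'; python3 -m creep '[[-1,[-1,0,0],0],[-1,[-2.5,0,0.2],0],[-1,[-4,0,0.8],0],[-1,[-5.5,0,1.5],0],[-1,[-7,0,2.5],0]]'; python3 -c "
from h import *
plan(arc('blue',.8),arc('blue',.6),arc('blue',.4),arc('blue',.2),arc('blue',0))"
```

```text
clock: 47.9
eef_pos: [693.9, 215.1, 366.8]
eef_rot: [-3.141, -0.003, 0.026]
wrist_force: [-0.6, 0.9, -0.4]
finger_gap: 0.6
finger_force: 0.0
clock: 48.4
eef_pos: [624.3, 213.8, 345.9]
eef_rot: [-3.139, -0.009, 0.026]
wrist_force: [1.3, -0.2, 0.1]
finger_gap: 0.2
finger_force: 0.1
t 48.4 at [624.3 213.8 345.9] yaw 0.026 gap 0.2 ff 0.1 wf [ 1.3 -0.2  0.1] j [0.27 0.51 0.94 0.   1.68 1.82]
(np.float64(622.6), np.float64(218.0), np.float64(330.31224750176796), 0.03) -> [-0.18 -0.42  1.55] roll -0.05
(np.float64(599.9), np.float64(217.4), np.float64(309.01306619562627), 0.03) -> [-2.47 -0.41  3.66] roll -0.05
(np.float64(581.6), np.float64(216.8), np.float64(283.92601377133366), 0.03) -> [-4.32 -0.39  6.15] roll -0.05
(np.float64(568.5), np.float64(216.4), np.float64(256.05123184227466), 0.03) -> [-5.66 -0.38  8.93] roll -0.05
(np.float64(561.0), np.float64(216.2), np.float64(226.5), 0.03) -> [-6.44 -0.37 11.88] roll -0.05
```

```bash
python3 -m creep '[[-1,[-0.3,0,1.6],0],[-1,[-1.5,0,2.7],0],[-1,[-2.5,0,3.8],0],[-1,[-3.4,0,5],0],[-1,[-4.3,0,6.2],0],[-1,[-5,0,7.5],0],[-1,[-5.7,0,9],0],[-1,[-6,0,10.3],0],[-1,[-6.4,0,11.5],0],[-1,[-6.4,0,11.5],0],[-1,[-6.4,0,11.5],0]]'; python3 -c "
from h import *
plan(arc('blue',0)); im=shot('side'); cv2.imwrite('pics/side15.png',im); im=shot('top'); cv2.imwrite('pics/top15.png',im)
d=[ (cv2.absdiff(cv2.imread(f'pics/{n}15.png'),cv2.imread(f'pics/{n}0.png')).max(2)>50) for n in('side','top')]
for b in('blue','yel'):
  for i,n in enumerate(('side','top')):
    q=[proj(n,(*loc(b,lx,0,ly)[:2],212.5))[0] for lx in(-90,-60,-20,20,60) for ly in(-78,-40,0,40,78)]
    print(b,n,[int(d[i][int(round(v)),int(round(u))]) for u,v in q])"
```

```text
clock: 49.5
eef_pos: [561.2, 212.7, 228.2]
eef_rot: [-3.14, -0.005, 0.026]
wrist_force: [-0.1, -0.3, -0.0]
finger_gap: 0.5
finger_force: 0.0
t 49.5 at [561.2 212.7 228.2] yaw 0.026 gap 0.5 ff 0.0 wf [-0.1 -0.3 -0. ] j [ 0.3   0.4   1.36 -0.    1.37  1.85]
(np.float64(561.0), np.float64(216.2), np.float64(226.5), 0.03) -> [-0.01 -0.35  0.17] roll -0.04
blue side [0, 0, 0, 0, 1, 0, 0, 1, 1, 1, 0, 1, 1, 1, 1, 1, 1, 1, 1, 0, 1, 1, 1, 1, 0]
blue top [0, 1, 0, 0, 1, 1, 1, 1, 1, 1, 1, 1, 1, 1, 1, 0, 0, 1, 1, 1, 0, 0, 0, 0, 0]
yel side [1, 1, 1, 1, 1, 1, 1, 1, 1, 1, 1, 1, 1, 1, 1, 1, 1, 1, 1, 1, 1, 1, 1, 1, 1]
yel top [0, 0, 0, 0, 0, 0, 1, 1, 1, 0, 0, 1, 1, 1, 0, 0, 1, 1, 1, 0, 0, 1, 1, 1, 0]
```

```bash
python3 -m creep '[[-1,[0,0,0.2],0],[-1,[0,0,0.3],0],[-1,[0,0,0.3],0]]'; python3 -m creep '[[-1,[0,0,-3],0],[-1,[-3,0,-7],0],[-1,[-7,1,-12],0],[-1,[-8,5,-17],0.3],[-1,[-8,10,-20.8],0.6],[-1,[-8,15,-20.8],1],[-1,[-8,20,-20.8],1.5],[-1,[-8,24,-20.8],1.5],[-1,[-8,24,-20.8],1.5]]'; python3 - <<'E'
from h import *
im=shot('top'); cv2.imwrite('pics/top16.png',im); s=shot('side'); cv2.imwrite('pics/side16.png',s)
for n,q in(('top',im),('side',s)):
    d=cv2.absdiff(q,cv2.imread(f'pics/{n}0.png')).max(2)>50
    print(n,[int(d[int(round(v)),int(round(u))]) for u,v in [proj(n,(*loc('blue',lx,0,ly)[:2],212.5))[0] for lx in(-90,-60,-20,20,60) for ly in(-78,-40,0,40,78)]])
plan((470,-208,435,-.1),loc('yel',78,415),loc('yel',78,350))
E
```

```text
clock: 49.9
eef_pos: [561.2, 212.8, 226.5]
eef_rot: [-3.14, -0.007, 0.026]
wrist_force: [-3.6, -2.0, 12.7]
finger_gap: 0.4
finger_force: 6.5
clock: 50.8
eef_pos: [486.0, -32.8, 432.4]
eef_rot: [-3.14, -0.005, -0.107]
wrist_force: [0.1, -0.1, 0.7]
finger_gap: 0.3
finger_force: 0.0
top [0, 0, 0, 0, 0, 0, 0, 0, 0, 0, 0, 0, 0, 0, 0, 0, 0, 0, 0, 0, 0, 0, 0, 0, 0]
side [0, 0, 0, 0, 0, 0, 0, 0, 0, 0, 0, 0, 0, 0, 0, 0, 0, 0, 0, 0, 0, 0, 0, 0, 0]
t 50.9 at [486.3 -31.9 432.1] yaw -0.108 gap 0.7 ff 0.0 wf [-0.2 -0.1 -0.5] j [-0.14  0.09  1.29  0.    1.76  1.54]
(470, -208, 435, -0.1) -> [ 0.28 17.69 -0.31] roll -0.09
(np.float64(691.1), np.float64(-230.3), 429, -0.1) -> [22.5  17.52  0.38] roll -0.09
(np.float64(691.1), np.float64(-230.3), 364, -0.1) -> [22.47 17.53  6.88] roll -0.09
```

Blue lid shut: the pressing contact came at the lid's shut height, and both views match the start picture. Now the yellow one.

```bash
python3 -m creep '[[-1,[0,5,0],0],[-1,[0,10,0],0],[-1,[0,14,0],0],[-1,[0.5,17.5,0],0],[-1,[4,17.5,0.2],0],[-1,[8,17.5,0.4],0],[-1,[12,17.5,0.4],0],[-1,[16,17.5,0.4],0],[-1,[20,17.5,0.4],0],[-1,[22.5,17.5,0.5],0],[-1,[22.5,17.5,0.5],0],[-1,[22.5,17.5,0.5],0]]'; python3 -m creep '[[-1,[0,0,2],0],[-1,[0,0,4],0],[-1,[0,0,6.3],0],[-1,[0,0,6.3],0],[-1,[0,0,6.3],0]]';  python3 -c "
from h import *
plan(*[arc('yel',t) for t in(1.2,1.,.8,.6,.4,.2,0)])"
```

```text
clock: 52.1
eef_pos: [693.4, -225.7, 423.3]
eef_rot: [-3.138, 0.002, -0.103]
wrist_force: [-0.8, -0.6, -0.6]
finger_gap: 0.8
finger_force: 0.0
clock: 52.6
eef_pos: [691.9, -226.4, 366.5]
eef_rot: [-3.14, -0.006, -0.104]
wrist_force: [-0.4, -0.0, -0.1]
finger_gap: 0.3
finger_force: 0.0
t 52.6 at [ 691.9 -226.4  366.5] yaw -0.104 gap 0.3 ff 0.0 wf [-0.4 -0.  -0.1] j [-0.37  0.74  0.55  0.    1.85  1.31]
(np.float64(669.8), np.float64(-228.2), np.float64(358.33533482604236), -0.1) -> [-2.19  0.41  0.81] roll -0.05
(np.float64(641.2), np.float64(-225.3), np.float64(346.97442654453624), -0.1) -> [-5.07  0.42  1.93] roll -0.05
(np.float64(615.1), np.float64(-222.7), np.float64(330.31224750176796), -0.1) -> [-7.7   0.43  3.58] roll -0.05
(np.float64(592.5), np.float64(-220.4), np.float64(309.01306619562627), -0.1) -> [-9.99  0.44  5.69] roll -0.05
(np.float64(574.3), np.float64(-218.6), np.float64(283.92601377133366), -0.1) -> [-11.83   0.45   8.19] roll -0.05
(np.float64(561.2), np.float64(-217.3), np.float64(256.05123184227466), -0.1) -> [-13.16   0.46  10.97] roll -0.05
(np.float64(553.8), np.float64(-216.5), np.float64(226.5), -0.1) -> [-13.92   0.46  13.92] roll -0.05
```

```bash
python3 -m creep '[[-1,[-1.2,0.2,0.4],0],[-1,[-2.5,0.4,0.9],0],[-1,[-4,0.4,1.4],0],[-1,[-5.5,0.4,2.1],0],[-1,[-7,0.4,3],0],[-1,[-8.5,0.4,4.2],0],[-1,[-10,0.4,5.6],0],[-1,[-11,0.4,6.9],0],[-1,[-11.9,0.4,8.2],0],[-1,[-12.6,0.4,9.6],0],[-1,[-13.2,0.4,11],0],[-1,[-13.6,0.4,12.3],0]]'; python3 -m creep '[[-1,[-0.3,0,1],0],[-1,[-0.3,0,1.5],0],[-1,[-0.3,0,1.7],0],[-1,[-0.3,0,1.7],0]]'; python3 -c "
from h import *
plan(arc('yel',0))"
```

```text
clock: 53.8
eef_pos: [557.6, -216.8, 242.9]
eef_rot: [-3.141, -0.007, -0.105]
wrist_force: [-0.1, -0.0, 0.1]
finger_gap: 0.7
finger_force: 0.0
clock: 54.2
eef_pos: [554.4, -216.4, 226.5]
eef_rot: [-3.141, -0.006, -0.104]
wrist_force: [-7.7, 2.0, 12.4]
finger_gap: 0.7
finger_force: 6.0
t 54.2 at [ 554.4 -216.4  226.5] yaw -0.104 gap 0.7 ff 6.0 wf [-7.7  2.  12.4] j [-0.43  0.39  1.38  0.    1.36  1.24]
(np.float64(553.8), np.float64(-216.5), np.float64(226.5), -0.1) -> [-0.06  0.01  0.  ] roll -0.05
```

```bash
python3 -m creep '[[-1,[0,0,-4],0],[-1,[-3,0,-8],0],[-1,[-7,-3,-12],0],[-1,[-9,-8,-15],0],[-1,[-9,-13,-17],0],[-1,[-9,-18,-17],0],[-1,[-9,-21,-17],0],[-1,[-9,-21,-17],0],[-1,[-9,-21,-17],0],[-1,[-9,-21,-17],0]]'; python3 - <<'E'
from h import *
plan()
for n in('top','side'):
    q=shot(n); cv2.imwrite(f'pics/{n}17.png',q); d=cv2.absdiff(q,cv2.imread(f'pics/{n}0.png')).max(2)>50
    for b in BIN: print(n,b,"lid+pedal diffs",[int(d[int(round(v)),int(round(u))]) for u,v in [proj(n,(*loc(b,lx,0,ly)[:2],212.5))[0] for lx in(-90,-40,10,60) for ly in(-75,0,75)]+[proj(n,(*loc(b,-135,0,ly)[:2],56))[0] for ly in(-25,0,25)]])
    u,v=np.round(proj(n,(394,362,100))[0]).astype(int); print(n,"crock+brush diff",int(d[v-14:v+14,u-14:u+14].sum()),{k:int(d[v-9:v+9,u-9:u+9].sum()) for k,(u,v) in {k:np.round(proj(n,p)[0]).astype(int) for k,p in dict(red=(351,115,50),tealskull=(793,22,50),gjar=(660,457,50),rjar=(707,-393,50),glue=(394,517,70),tape=(330,-156,15)).items()}.items()})
E
```

```text
clock: 55.2
eef_pos: [485.9, 1.0, 394.3]
eef_rot: [-3.14, -0.004, -0.105]
wrist_force: [0.2, -0.2, 0.3]
finger_gap: 0.7
finger_force: 0.0
t 55.2 at [485.9   1.  394.3] yaw -0.105 gap 0.7 ff 0.0 wf [ 0.2 -0.2  0.3] j [-0.07  0.08  1.38  0.    1.67  1.6 ]
top blue lid+pedal diffs [0, 0, 0, 0, 0, 0, 0, 0, 0, 0, 0, 0, 0, 0, 0]
top yel lid+pedal diffs [0, 0, 0, 0, 0, 0, 0, 0, 0, 0, 0, 0, 0, 0, 0]
top crock+brush diff 0 {'red': 275, 'tealskull': 0, 'gjar': 0, 'rjar': 0, 'glue': 0, 'tape': 12}
side blue lid+pedal diffs [0, 0, 0, 0, 0, 0, 0, 0, 0, 0, 0, 0, 0, 0, 0]
side yel lid+pedal diffs [0, 1, 1, 1, 1, 1, 1, 1, 1, 1, 1, 1, 0, 0, 0]
side crock+brush diff 38 {'red': 255, 'tealskull': 0, 'gjar': 0, 'rjar': 289, 'glue': 0, 'tape': 38}
```

```bash
python3 -c "
from cell import manip
print(manip.sign_off())"
```

```text
the job is handed in; nothing more can be done
None
```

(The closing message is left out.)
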